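# Right the toppled vial in the drying lane and turn the air on

### The arm

A 6-joint arm with a two-finger parallel gripper is mounted at the origin on a cart in front of the work surface, level with it; the furniture and walls round the work are solid. World frame = base frame: x ahead of the robot, y to its left, z up, the work surface at z = 0. Lengths are in m, angles in rad, forces in N, time in s.
With the tool pointing down it reaches from about 0.4 to 0.825 m from the base axis. Payload 7 kg.
Tool frame: the origin (TCP) lies at the very end of the fingers, on their centre line; the grasp point (between the pads) lies 19 mm behind it (bot.grasp_offset is the distance from the TCP to the grasp point, in m); z points along the fingers, y is the direction in which the jaws open and shut (so a half turn about z gives the same grasp; the last joint's range is limited). The gripper opens to 85 mm and grips with 20 to 120 N. Pads are 22 mm wide; open, the fingers measure 114 mm over their backs; the gripper's body (76 mm by 85 mm) begins 54 mm behind the grasp point. The pads swing forward as they close: fully open they stand 13 mm farther back than shut.
Start: joints at [1.395, 0.359, 0.012, 0, -1.224, -0.288], TCP at [0.302, 0.604, 0.231] pointing down, gripper open.
Joint ranges: [-3.07, 3.07], [-1.43, 2.12], [-1.02, 1.25], [-3.03, 1.67], [-3.05, -0], [-3.03, 3.03]. Speed limits (rad/s): [2.39, 2.39, 3.01, 3.14, 3.14, 3.14].

### API

Orientations are given as a unit quaternion [x, y, z, w].
In Python, from station import bot gives the robot as it stands.
- The arm moves only by the tool play_rows, never from a script. Its argument "steps" is a list of rows, each an object with "hand": the opening, from 0 (shut) to 1 (fully open); "linear": the shift along the tool's x, y, z in m, a list of three; "twist": the turn, a rotation vector about the tool's x, y, z in rad, a list of three. In form: [{"hand": hand, "linear": [dx, dy, dz], "twist": [wx, wy, wz]}, ...]. A call has 1 to 20 rows; each row is the pose to reach, as a shift and turn from the pose commanded when the call began, along the tool's axes at that moment; what a row does not reach only later rows make up. A row lasts 1/12 s, in which the tool goes at most 41.7 mm and 7.16 degrees, less where a joint would pass 70% of its speed; a pose out of reach is approached as far as the arm can. A call with a gripper value outside its range is refused whole. The fingers move at their own pace and stop on an object; "force" is the grip in N (left out, the last holds). Time passes only in rows, so rows that repeat a pose let the fingers close. It gives the time, the measured TCP pose, the force and the opening at its end, in the units of the state.
- bot.sense(): the state, without advancing time (a new reading comes with each control period).
- bot.read_camera(name): name is "scene" or "top" or "wrist"; returns a dict with "color" (384x512x3 uint8, blue, green, red), "fx", "fy", "cx", "cy" (pixels), "rvec" (rotation vector, rad) and "tvec" (3), from world to camera coordinates, as OpenCV has them; the wrist camera has in their place "hand_eye" (4x4, takes a point from camera to tool coordinates, whose origin is the TCP and whose axes are the flange's). Camera axes: x right, y down, z forward; pixel columns grow to the right and rows downward; lengths in m; the calibration is good to about 2 mm. A picture is of the moment at which its call begins: read the wrist's pose just before it. There is no depth.
- bot.finish_job(): hands the job in, once; it reports no verdict.
The state is a dict: "time_s": time; "qpos": joint angles; "joint_vel": joint speeds; "joint_torque": joint torques, N m; "tcp_pos": TCP position; "ee_rot": TCP orientation; "wrist_force": force on the tool from outside, world axes, zero at the start; "moment": the same for the moment, N m; "opening": finger opening in m.
Only numpy, scipy, OpenCV 4.12 (cv2) and the standard library are available. Lean on these libraries where they do the work, as an engineer would, in place of code of your own. Each camera call takes 0.05 s, during which the arm holds its last target.

### The job

One glass vial has toppled over in the drying lane. Stand it upright on its base again, in the lane between its two neighbours, setting it down gently and leaving the standing vials where they stand; let go of it, and only then open the air valve at the end of the lane all the way to its stop, so that the handle lies in line with the pipe.

Things in the scene. Friction and masses are not known exactly. Their poses are not given: they have to be found in the camera images.
- lane: The drying lane, fixed to the worktop: a long flat aluminium bar with air holes, 36 mm wide (its x), 340 mm long (its y, -170 to +170 mm) and 30 mm high; lips along all its edges stand 3 mm above the floor of the lane and leave a channel 30 mm wide. Origin at the centre of its underside, z up: the lane's floor is at z = 30 mm. Beyond the +y end follow a pipe, a brass ball valve (centre at y = 215 mm, 26 x 32 mm, top at 38 mm) and a hose barb, to y = 267 mm.
- fallen_center (a point): The toppled vial, at its centre (half-way up): clear glass with a black screw cap, 22 mm thick (drawn round, but it grips and rests as a square of 20 mm), 96 mm long, about 60 g. The z axis of the point runs along the vial from base to cap; its base is 48 mm down that axis, its cap the last 14 mm at the other end. At the start it lies along the lane on the lane's floor, cap towards the lane's +y (valve) end; it does not roll.
- near_a_center (a point): Standing vial of the same kind, the toppled one's neighbour on the side of its base (lane's -y side). Centre, half-way up (48 mm over the lane's floor); z axis up.
- near_b_center (a point): Standing vial of the same kind, the toppled one's neighbour on the side of its cap (lane's +y side). Centre, half-way up; z axis up.
- end_a_center (a point): Standing vial of the same kind at the lane's -y end, beyond near_a. Centre, half-way up; z axis up.
- end_b_center (a point): Standing vial of the same kind at the lane's +y end, beyond near_b. Centre, half-way up; z axis up.
- fallen: The toppled vial itself; origin at the centre of its base, z from base to cap.
- valve (a joint): Valve handle, angle in rad about the upright stem. 0 = shut (handle square to the pipe, pointing along the lane's +x, to the back); it opens counter-clockwise seen from above to a hard stop at 1.571 (handle in line with the pipe, pointing along the lane's +y, away from the vials). It stays where it is left; friction about 0.15 N m (some 2.5 N at the sleeve), no spring.
- valve_pivot (a point): On the axis of the valve stem, at the height of the handle's centre line (50 mm over the worktop). Its axes are those of the lane.
- valve_grip (a point): Middle of the handle's black sleeve, 60 mm out from the stem axis; x axis points outward along the handle. The sleeve is 12 mm wide, 14 mm high (43 to 57 mm over the worktop) and reaches from 30 to 85 mm from the stem axis.

How it is judged:
On the way, in this order (a step that is already met when the one before it is completed fails the run):
1. the toppled vial stands upright in the lane between its neighbours, released (angle between fallen_center's own z axis and vertical below 0.08 rad and x of fallen_center in the frame of lane between -0.012 and 0.012 m and y of fallen_center in the frame of lane between -0.09 and 0.09 m and z of fallen_center in the frame of lane between 0.07 and 0.086 m and linear speed of fallen below 0.02 m/s and contact force between the fingers and fallen below 0.05 N), for 0.3 s.
2. the valve is fully open (value of joint valve above 1.5 rad), for 0.2 s.
At the end, for the whole second after the job is handed in: The toppled vial stands on its base on the lane's floor (within 0.08 rad of upright, within 12 mm of the lane's centre line, between near_a and near_b), at rest and released; the other four vials stand upright within 15 mm of where they were; the valve handle is within 0.07 rad of its open stop (all of step 1 and angle between each of near_a_center, near_b_center, end_a_center, end_b_center's own z axis and vertical below 0.1 rad and distance of each of near_a_center, near_b_center, end_a_center, end_b_center from where it was at the start of the episode below 0.015 m and value of joint valve above 1.5 rad); the robot touches nothing.
It fails at once if a standing vial is upset or shoved away (tilted over 0.35 rad or moved more than 25 mm) (angle between any of near_a_center, near_b_center, end_a_center, end_b_center's own z axis and vertical above 0.35 rad or distance of any of near_a_center, near_b_center, end_a_center, end_b_center from where it was at the start of the episode above 0.025 m).
It fails at once if the toppled vial is dropped or let fall (over 0.5 m/s with no finger on it) (linear speed of fallen above 0.5 m/s and contact force between the fingers and fallen below 0.01 N).
It fails at once if the toppled vial is rammed on the lane (over 40 N) (contact force between fallen and lane above 40 N).
It also fails if it takes over 58 s, if anything falls off the work surface, if the arm or the gripper's body presses on something with over 40 N, if the wrist force passes 120 N, or if a joint passes its speed limit or range.

## Working session

There is one attempt and no reset: what is moved stays moved. The work goes in short steps, Python scripts to look and compute and a tool call to move; the robot and the scene stay as the last step left them, time stands still between calls to the robot, and variables do not carry over. Pictures are saved under pics/ and viewed, and the job is handed in when it is done.

Besides the shell and the picture viewer there is one more tool, called after ">>>" as name(argument=value, ...) on one line, values as JSON. play_rows: Moves the arm, as the interface text tells. Its arguments: {"type":"object","properties":{"steps":{"type":"array","items":{"type":"object","properties":{"hand":{"type":"number"},"linear":{"type":"array","items":{"type":"number"}},"twist":{"type":"array","items":{"type":"number"}}}}},"force":{"type":"number"}},"required":["steps"]}

```bash
ls; mkdir -p pics; python3 - <<'E'
from station import bot
import cv2,pickle
print(bot.sense(), bot.grasp_offset)
d={}
for n in ["scene","top","wrist"]:
    c=bot.read_camera(n); d[n]=c
    cv2.imwrite(f"pics/{n}0.png",c["color"])
    print(n,{k:v for k,v in c.items() if k!="color"})
pickle.dump(d,open("cams0.pkl","wb"))
E
```

```text
pics
{'time_s': 0.0, 'qpos': array([ 1.39510849e+00,  3.59386936e-01,  1.10643177e-02, -3.49814145e-04,
       -1.22407501e+00, -2.88063718e-01]), 'joint_vel': array([-0.00053949, -0.00032798,  0.00051572, -0.00013696, -0.00037316,
        0.00202989]), 'joint_torque': array([-1.77323363e-03, -5.83320129e+01,  2.93419844e+01,  6.93688363e+00,
       -5.90920899e-03, -2.56982254e-06]), 'tcp_pos': array([0.3017641 , 0.60326388, 0.23036607]), 'ee_rot': array([ 9.73223032e-01, -2.29861398e-01, -1.19228362e-04,  8.08620903e-04]), 'wrist_force': array([ 0.04700315, -0.50093507, -0.59332655]), 'moment': array([-0.07762745, -0.02929683,  0.00071812]), 'opening': 0.08554874054860079} 0.0187
scene {'fx': 371.5097173758873, 'fy': 371.5097173758873, 'cx': 255.70765137180246, 'cy': 194.63678814688913, 'rvec': array([ 0.88447254, -2.24950059,  1.29910023]), 'tvec': array([0.38945516, 0.22558761, 0.59546906])}
top {'fx': 370.69256851500626, 'fy': 370.69256851500626, 'cx': 247.15216013650456, 'cy': 191.00052221711454, 'rvec': array([ 2.14791628, -2.16629785,  0.08323445]), 'tvec': array([0.05372065, 0.53277208, 0.89145285])}
wrist {'fx': 290.0896552700872, 'fy': 290.0896552700872, 'cx': 261.1881887596624, 'cy': 195.54944346723417, 'hand_eye': array([[-4.33504850e-04, -9.52553987e-01, -3.04369372e-01,
         7.93987993e-02],
       [ 9.99999839e-01, -5.24522266e-04,  2.17272175e-04,
        -4.10217330e-04],
       [-3.66611989e-04, -3.04369228e-01,  9.52554061e-01,
        -1.42181759e-01],
       [ 0.00000000e+00,  0.00000000e+00,  0.00000000e+00,
         1.00000000e+00]])}
```

View pics/scene0.png

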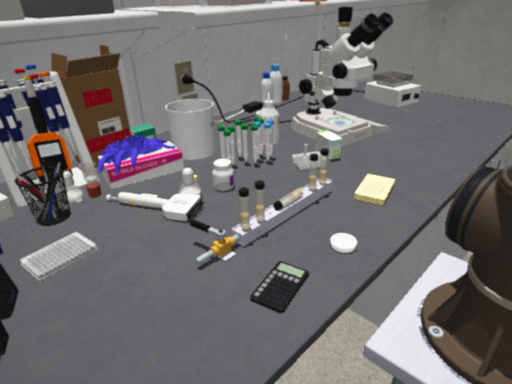

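View pics/top0.png

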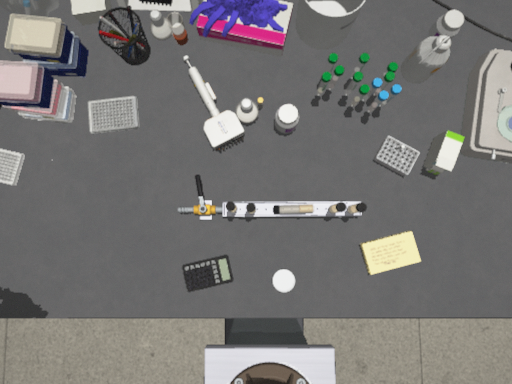

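View pics/wrist0.png

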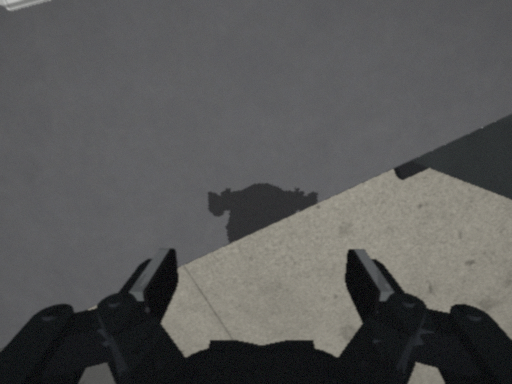

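```bash
python3 - <<'E'
import cv2,pickle
d=pickle.load(open("cams0.pkl","rb"))
t=d["top"]["color"][165:235,170:375]; cv2.imwrite("pics/top0c.png",cv2.resize(t,None,fx=3.9,fy=3.9,interpolation=cv2.INTER_CUBIC))
t=d["scene"]["color"][140:270,190:345]; cv2.imwrite("pics/scene0c.png",cv2.resize(t,None,fx=4.5,fy=4.5,interpolation=cv2.INTER_CUBIC))
E
```

```text
(no output)
```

View pics/top0c.png

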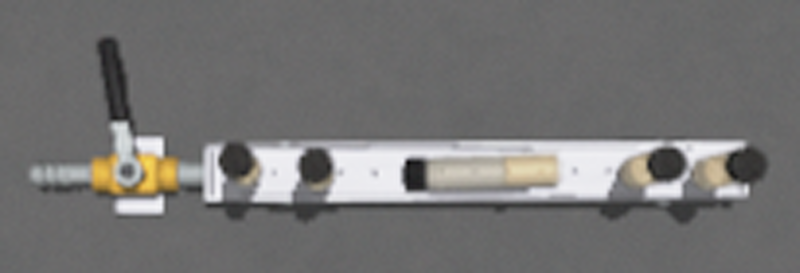

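View pics/scene0c.png

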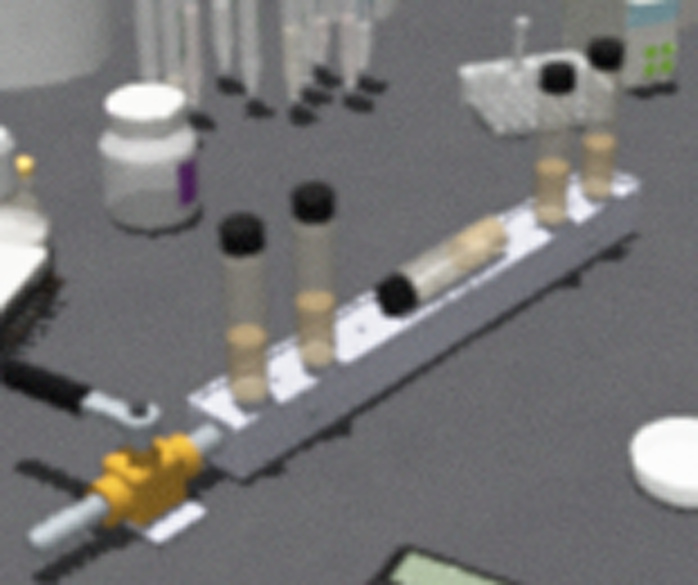

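```bash
cat > h.py <<'E'
import numpy as np,cv2,pickle
from scipy.spatial.transform import Rotation as R
def K(c): return np.array([[c["fx"],0,c["cx"]],[0,c["fy"],c["cy"]],[0,0,1.]])
def back(c,u,v,z):
    Rm=cv2.Rodrigues(c["rvec"])[0]; t=c["tvec"]
    o=-Rm.T@t; d=Rm.T@np.linalg.inv(K(c))@np.array([u,v,1.]); return o+d*(z-o[2])/d[2]
def proj(c,p):
    q,_=cv2.projectPoints(np.atleast_2d(np.float64(p)),c["rvec"],c["tvec"],K(c),None); return q[:,0]
def wristcam(c,s):
    T=np.eye(4);T[:3,:3]=R.from_quat(s["ee_rot"]).as_matrix();T[:3,3]=s["tcp_pos"]
    W=np.linalg.inv(T@c["hand_eye"]); c=dict(c); c["rvec"]=cv2.Rodrigues(W[:3,:3])[0][:,0]; c["tvec"]=W[:3,3]; return c
E
python3 - <<'E'
from h import *
d=pickle.load(open("cams0.pkl","rb"));c=d["top"]
f=lambda u,v,z:print((u,v),z,back(c,170+u/3.9-.37,165+v/3.9-.37,z).round(4))
print("lane corners");f(205,143,.033);f(205,202,.033);f(748,140,.033);f(748,199,.033)
print("vial cap end/base end");f(405,174,.041);f(557,170,.041)
print("caps");f(238,160,.126);f(316,165,.126);f(665,163,.126);f(748,163,.126)
print("valve stem, handle tip");f(126,172,.05);f(107,40,.05);f(122,118,.05)
c=d["scene"]
g=lambda u,v,z:print((u,v),z,back(c,190+u/4.5-.39,140+v/4.5-.39,z).round(4))
print("scene lane corners");g(190,400,.033);g(240,478,.0);g(640,185,.033)
print("bases");g(249,397,.03);g(318,358,.03);g(551,215,.03);g(597,190,.03)
print("caps");g(242,220,.126);g(313,190,.126);g(557,68,.126);g(606,45,.126)
print("vial");g(398,296,.041);g(495,238,.041)
E
```

```text
lane corners
(205, 143) 0.033 [0.5078 0.1107 0.033 ]
(205, 202) 0.033 [0.4706 0.1107 0.033 ]
(748, 140) 0.033 [ 0.5066 -0.2297  0.033 ]
(748, 199) 0.033 [ 0.4697 -0.2283  0.033 ]
vial cap end/base end
(405, 174) 0.041 [ 0.4867 -0.0147  0.041 ]
(557, 170) 0.041 [ 0.4884 -0.109   0.041 ]
caps
(238, 160) 0.126 [0.491  0.0834 0.126 ]
(316, 165) 0.126 [0.4878 0.0393 0.126 ]
(665, 163) 0.126 [ 0.4872 -0.1567  0.126 ]
(748, 163) 0.126 [ 0.4868 -0.203   0.126 ]
valve stem, handle tip
(126, 172) 0.05 [0.489  0.1582 0.05  ]
(107, 40) 0.05 [0.5717 0.1706 0.05  ]
(122, 118) 0.05 [0.5226 0.1609 0.05  ]
scene lane corners
(190, 400) 0.033 [0.504  0.1116 0.033 ]
(240, 478) 0.0 [0.4732 0.1096 0.    ]
(640, 185) 0.033 [ 0.4675 -0.2238  0.033 ]
bases
(249, 397) 0.03 [0.4874 0.0876 0.03  ]
(318, 358) 0.03 [0.4859 0.0394 0.03  ]
(551, 215) 0.03 [ 0.4881 -0.1628  0.03  ]
(597, 190) 0.03 [ 0.4862 -0.2065  0.03  ]
caps
(242, 220) 0.126 [0.4914 0.0831 0.126 ]
(313, 190) 0.126 [0.4872 0.0391 0.126 ]
(557, 68) 0.126 [ 0.4856 -0.1567  0.126 ]
(606, 45) 0.126 [ 0.4839 -0.2015  0.126 ]
vial
(398, 296) 0.041 [ 0.4834 -0.0201  0.041 ]
(495, 238) 0.041 [ 0.4838 -0.1035  0.041 ]
```

```bash
python3 - <<'E'
from station import bot
print([a for a in dir(bot) if not a.startswith('__')])
from h import *
s=bot.sense();print(R.from_quat(s["ee_rot"]).as_matrix().round(4))
Rt=R.from_quat(s["ee_rot"]).as_matrix()
# target: tool y along -x or +x
p=np.array([.488,-.045,.22])
print("lin",Rt.T@(p-s["tcp_pos"]))
for tx in ([0,1,0],[0,-1,0]):
    z=np.array([0,0,-1.]);x=np.array(tx,float);y=np.cross(z,x)
    M=np.c_[x,y,z]; print(tx,R.from_matrix(Rt.T@M).as_rotvec())
E
```

```text
['MotionError', 'finish_job', 'grasp_offset', 'read_camera', 'sense']
[[ 8.943e-01 -4.474e-01 -4.000e-04]
 [-4.474e-01 -8.943e-01 -1.100e-03]
 [ 2.000e-04  1.200e-03 -1.000e+00]]
lin [0.45658    0.49656681 0.01128821]
[0, 1, 0] [ 9.14531023e-04  1.11842731e-03 -2.03465213e+00]
[0, -1, 0] [ 9.84760431e-04 -8.05232451e-04  1.10694010e+00]
```

>>> play_rows(steps=[{"hand": 1,"linear": [0.03,0.033,0],"twist": [0,0,0.1]},{"hand": 1,"linear": [0.06,0.066,0],"twist": [0,0,0.2]},{"hand": 1,"linear": [0.09,0.1,0],"twist": [0,0,0.3]},{"hand": 1,"linear": [0.12,0.13,0],"twist": [0,0,0.4]},{"hand": 1,"linear": [0.15,0.165,0],"twist": [0,0,0.5]},{"hand": 1,"linear": [0.18,0.2,0],"twist": [0,0,0.6]},{"hand": 1,"linear": [0.21,0.23,0],"twist": [0,0,0.7]},{"hand": 1,"linear": [0.24,0.26,0],"twist": [0,0,0.8]},{"hand": 1,"linear": [0.27,0.295,0],"twist": [0,0,0.9]},{"hand": 1,"linear": [0.3,0.33,0],"twist": [0,0,1.0]},{"hand": 1,"linear": [0.33,0.36,0],"twist": [0,0,1.1]},{"hand": 1,"linear": [0.36,0.39,0],"twist": [0,0,1.107]},{"hand": 1,"linear": [0.39,0.425,0],"twist": [0,0,1.107]},{"hand": 1,"linear": [0.42,0.455,0],"twist": [0,0,1.107]},{"hand": 1,"linear": [0.457,0.497,0],"twist": [0,0,1.107]},{"hand": 1,"linear": [0.457,0.497,0],"twist": [0,0,1.107]},{"hand": 1,"linear": [0.457,0.497,0],"twist": [0,0,1.107]},{"hand": 1,"linear": [0.457,0.497,0],"twist": [0,0,1.107]}])

```text
time_s: 1.65
tcp_pos: [0.4884, -0.048, 0.2308]
ee_rot: [-0.706, 0.709, 0.0, -0.001]
wrist_force: [-0.6, 1.1, 0.2]
opening: 0.0855
```

```bash
cat > snap.py <<'E'
import sys
from station import bot
from h import *
n=sys.argv[1]; cams=sys.argv[2].split(",")
s=bot.sense();d={"s":s}
for k in cams:
    c=bot.read_camera(k)
    if k=="wrist": c=wristcam(c,s)
    d[k]=c; cv2.imwrite(f"pics/{k}{n}.png",c["color"])
pickle.dump(d,open(f"cams{n}.pkl","wb"))
print(s["time_s"],s["qpos"].round(4),s["tcp_pos"].round(4),R.from_quat(s["ee_rot"]).as_matrix().round(3).tolist(),s["wrist_force"].round(2),s["opening"])
E
python3 snap.py 1 wrist
```

```text
1.65 [ 3.0370e-01  5.2800e-02 -3.8240e-01  1.0000e-04 -1.1367e+00 -3.0820e-01] [ 0.4884 -0.048   0.2308] [[-0.004, -1.0, -0.001], [-1.0, 0.004, -0.0], [0.0, 0.001, -1.0]] [-0.6   1.14  0.25] 0.08551823640740429
```

View pics/wrist1.png

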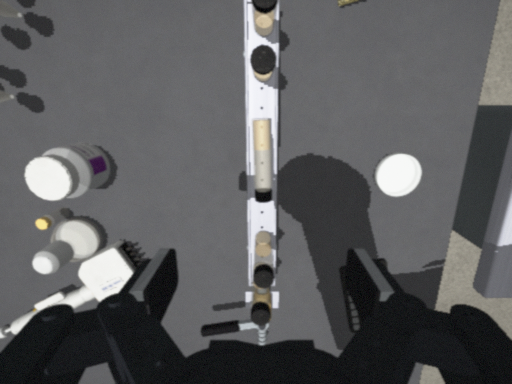

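```bash
python3 - <<'E'
from h import *
d=pickle.load(open("cams1.pkl","rb"));c=d["wrist"]
t=c["color"][0:325,215:310]; t=cv2.resize(t,None,fx=4,fy=4,interpolation=cv2.INTER_CUBIC)
cv2.imwrite("pics/w1a.png",t[:600]);cv2.imwrite("pics/w1b.png",t[700:])
E
```

```text
(no output)
```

View pics/w1a.png

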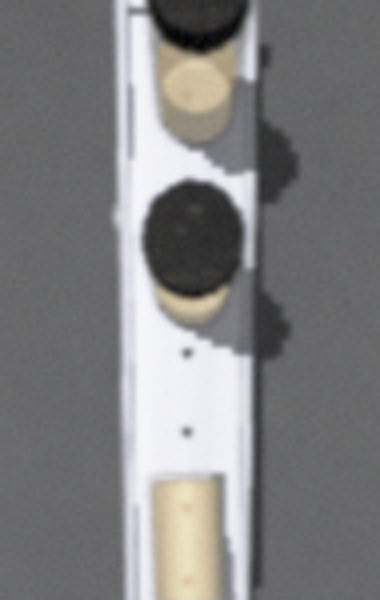

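View pics/w1b.png

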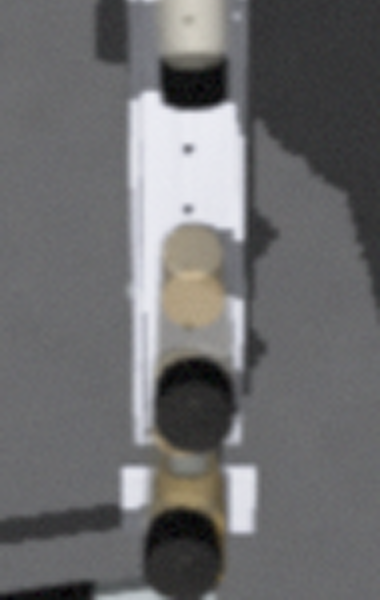

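```bash
python3 - <<'E'
from h import *
d=pickle.load(open("cams1.pkl","rb"));c=d["wrist"]
def f(n,u,v,z,off=0): print(n,back(c,215+u/4-.375,(v+off)/4-.375,z).round(4))
f("base end",188,477,.051);f("capend",194,105,.051,700)
f("near_a cap",193,238,.126);f("near_b cap",194,402,.126,700);f("end_b cap",183,562,.126,700)
f("near_b base centre",194,250,.03,700)
f("lane +y L",130,440,.033,700);f("lane +y R",242,440,.033,700)
f("lane L mid",122,300,.033);f("lane R mid",250,300,.033)
for y in (-.2,-.1,0,.1): print(proj(c,[[.4885,y,.033]]))
E
```

```text
base end [ 0.4889 -0.11    0.051 ]
capend [ 0.4875 -0.017   0.051 ]
near_a cap [ 0.4879 -0.1587  0.126 ]
near_b cap [0.4883 0.0344 0.126 ]
end_b cap [0.4913 0.0816 0.126 ]
near_b base centre [0.4875 0.0399 0.03  ]
lane +y L [0.5095 0.1095 0.033 ]
lane +y R [0.4714 0.1097 0.033 ]
lane L mid [ 0.5065 -0.1557  0.033 ]
lane R mid [ 0.4718 -0.1555  0.033 ]
[[261.5188825   28.56067338]]
[[261.91968715 127.09967924]]
[[262.2534204  209.14898201]]
[[262.53561812 278.528124  ]]
```

>>> play_rows(steps=[{"hand": 1,"linear": [0,0,-0.04],"twist": [0,-0.1,0]},{"hand": 1,"linear": [0,0,-0.08],"twist": [0,-0.2,0]},{"hand": 1,"linear": [0,0,-0.12],"twist": [0,-0.3,0]},{"hand": 1,"linear": [0,0,-0.15],"twist": [0,-0.4,0]},{"hand": 1,"linear": [0,0,-0.15],"twist": [0,-0.5,0]},{"hand": 1,"linear": [0,0,-0.15],"twist": [0,-0.6,0]}])

```text
time_s: 2.2
tcp_pos: [0.4894, -0.0441, 0.385]
ee_rot: [0.677, -0.674, -0.208, -0.212]
wrist_force: [0.4, 0.2, -1.9]
opening: 0.0854
```

```bash
cat > log.py <<'E'
from station import bot
import pickle,os
s=bot.sense(); L=pickle.load(open("log.pkl","rb")) if os.path.exists("log.pkl") else []
L.append((s["qpos"],s["tcp_pos"],s["ee_rot"])); pickle.dump(L,open("log.pkl","wb"))
print(s["time_s"],s["qpos"].round(4),s["tcp_pos"].round(4),s["ee_rot"].round(4))
E
python3 log.py
```

```text
2.2 [-0.191   0.105   0.1113 -0.5961 -1.6792  0.1605] [ 0.4894 -0.0441  0.385 ] [ 0.6768 -0.6735 -0.2079 -0.2124]
```

>>> play_rows(steps=[{"hand": 1,"linear": [0,0,0],"twist": [0,-0.1,0]},{"hand": 1,"linear": [0,0,0],"twist": [0,-0.2,0]},{"hand": 1,"linear": [0,0,0],"twist": [0,-0.3,0]},{"hand": 1,"linear": [0,0,0],"twist": [0,-0.4,0]},{"hand": 1,"linear": [0,0,0],"twist": [0,-0.5,0]}])

```text
time_s: 2.62
tcp_pos: [0.4885, -0.0444, 0.382]
ee_rot: [0.603, -0.601, -0.371, -0.371]
wrist_force: [-0.3, 0.6, -0.2]
opening: 0.0852
```

```bash
python3 log.py
```

```text
2.6167 [-0.4897  0.2914  0.1503 -1.0012 -1.932   0.3679] [ 0.4885 -0.0444  0.382 ] [ 0.6027 -0.6014 -0.3709 -0.3709]
```

```bash
cat > kin.py <<'E'
from h import *
from scipy.optimize import least_squares
L=[(np.array([1.39510849,.359386936,.0110643177,-.00034981,-1.22407501,-.288063718]),np.array([.3017641,.60326388,.23036607]),np.array([.973223,-.2298614,-.00011923,.00080862]))]
s=pickle.load(open("cams1.pkl","rb"))["s"];L.append((s["qpos"],s["tcp_pos"],s["ee_rot"]))
L+=pickle.load(open("log.pkl","rb"))
E=lambda a,t:R.from_euler(a,t).as_matrix()
if __name__=="__main__":
  for s4 in (1,-1):
   for s6 in (1,-1):
    Cs=[]
    for q,p,e in L:
        M=E('z',q[0])@E('y',q[1]-q[2])@E('x',s4*q[3])@E('y',-q[4])@E('x',s6*q[5])
        Cs.append(M.T@R.from_quat(e).as_matrix())
    print(s4,s6,[np.degrees(R.from_matrix(Cs[0].T@C).magnitude()).round(2) for C in Cs]); print(Cs[0].round(3).tolist())
E
python3 kin.py
```

```text
1 1 [np.float64(0.0), np.float64(2.29), np.float64(87.98), np.float64(151.51)]
[[0.001, -0.0, 1.0], [-0.838, 0.545, 0.001], [-0.545, -0.838, 0.0]]
1 -1 [np.float64(0.0), np.float64(0.05), np.float64(68.27), np.float64(114.7)]
[[0.001, -0.0, 1.0], [-1.0, 0.0, 0.001], [-0.0, -1.0, -0.0]]
-1 1 [np.float64(0.0), np.float64(2.31), np.float64(51.4), np.float64(75.17)]
[[0.0, 0.0, 1.0], [-0.839, 0.545, 0.0], [-0.545, -0.839, 0.0]]
-1 -1 [np.float64(0.0), np.float64(0.0), np.float64(0.0), np.float64(0.0)]
[[0.0, 0.0, 1.0], [-1.0, 0.0, 0.0], [-0.0, -1.0, 0.0]]
```

```bash
cat >> kin.py <<'E'
C=np.array([[0,0,1.],[-1,0,0],[0,-1,0]])
def fk(q,P):
    a1,d,d1,L2,L3,e,T,w,u=P
    A=E('z',q[0]);B=A@E('y',q[1]-q[2]);D=B@E('x',-q[3]);F=D@E('y',-q[4]);G=F@E('x',-q[5])
    p=A@np.array([a1,d,d1])+A@E('y',q[1])@np.array([0,0,L2])+B@np.array([L3,0,e])+D@np.array([0,w,0])+F@np.array([T,0,u])
    return p,G@C
def fit(L,free):
    x0=np.array([0.,-.19,.3,.35,.35,0.,.3,0,0])
    def res(x):
        P=np.zeros(9);P[free]=x
        return np.concatenate([fk(q,P)[0]-p for q,p,_ in L])
    r=least_squares(res,x0[free]);P=np.zeros(9);P[free]=r.x;return P,np.abs(r.fun).max(),np.linalg.svd(r.jac)[1][-1]
if __name__=="__main__":
    for free in ([0,1,2,3,4,6],[0,1,2,3,4,5,6],[0,1,2,3,4,6,7],[0,1,2,3,4,5,6,7],[0,1,2,3,4,6,8],[1,2,3,4,6,7,8],range(9)):
        print(list(free),*fit(L,list(free)))
E
python3 kin.py|tail -n +9
```

```text
[0, 1, 2, 3, 4, 6] [ 0.32455505 -0.16972345  0.06402956  0.61295634  0.12050732  0.
  0.39791041  0.          0.        ] 0.07320546507336356 0.17754751385215972
[0, 1, 2, 3, 4, 5, 6] [ 0.35008823 -0.17313899  0.14642637  0.62287422  0.11399308 -0.08881563
  0.4080597   0.          0.        ] 0.07352071116683317 0.16448082493287072
[0, 1, 2, 3, 4, 6, 7] [-1.46225418e-09  1.67913075e-09  1.98799987e-01  6.01600013e-01
  4.63600000e-01  0.00000000e+00  3.73300000e-01 -1.91800002e-01
  0.00000000e+00] 2.066705362402388e-09 0.15167843716445106
[0, 1, 2, 3, 4, 5, 6, 7] [-4.09298177e-09  2.52561505e-09  1.98799983e-01  6.01600012e-01
  4.63600002e-01  4.73030121e-09  3.73299999e-01 -1.91800002e-01
  0.00000000e+00] 2.064232285103884e-09 0.14710091020598798
[0, 1, 2, 3, 4, 6, 8] [-0.14247041 -0.18587555  0.10581189  0.60773149  0.27608176  0.
  0.36009538  0.          0.322404  ] 0.013150124402865462 0.1506905034451851
[1, 2, 3, 4, 6, 7, 8] [ 0.00000000e+00 -2.12686938e-09  1.98799985e-01  6.01600012e-01
  4.63599993e-01  0.00000000e+00  3.73300000e-01 -1.91799998e-01
  4.95997288e-09] 1.8243515031990398e-09 0.0803030637262879
[0, 1, 2, 3, 4, 5, 6, 7, 8] [-1.12885918e-08 -7.18143942e-09  1.98799981e-01  6.01600013e-01
  4.63599992e-01  2.23017896e-09  3.73299999e-01 -1.91799992e-01
  1.70249509e-08] 2.046199765182166e-09 0.04422173475754905
```

```bash
cat > ik.py <<'E'
from kin import *
P=np.array([0,0,.1988,.6016,.4636,0,.3733,-.1918,0])
lo=np.array([-3.07,-1.43,-1.02,-3.03,-3.05,-3.03]);hi=np.array([3.07,2.12,1.25,1.67,0,3.03])
def ik(p,M,q0):
    def res(q):
        pp,MM=fk(q,P); return np.r_[(pp-p)*3,R.from_matrix(MM.T@M).as_rotvec()]
    r=least_squares(res,np.clip(q0,lo+1e-3,hi-1e-3),bounds=(lo,hi),xtol=1e-12,ftol=1e-12); return r.x,np.abs(r.fun).max()
def pts(q):
    A=E('z',q[0]);B=A@E('y',q[1]-q[2]);D=B@E('x',-q[3])
    e=A@np.array([0,0,P[2]])+A@E('y',q[1])@np.array([0,0,P[3]]);w1=e+B@np.array([P[4],0,0]);w2=w1+D@np.array([0,P[7],0]);return e,w1,w2
def orient(appr,x):
    return np.c_[x,np.cross(appr,x),appr]
E
cat > t.py <<'E'
from ik import *
rng=np.random.default_rng(0)
v=np.array([.488,-.06,.105])
for al in (0,20,35):
  for flip in (1,-1):
    for psi in (-60,-30,0,30,45,60,90):
      a=np.radians(al);s=np.radians(psi);h=np.array([np.cos(s),np.sin(s),0]);z=np.array([0,0,1.])
      ap=np.cos(a)*h-np.sin(a)*z; x=flip*(-np.sin(a)*h-np.cos(a)*z); M=orient(ap,x)
      seen=[]
      for k in range(14):
        q,r=ik(v+.005*ap,M,rng.uniform(lo,hi))
        if r<1e-4 and not any(np.abs(q-o).max()<.02 for o in seen):
          seen.append(q); e,w1,w2=pts(q)
          if min(w1[2],w2[2])>.03: print(al,flip,psi,q.round(2),"w1",w1.round(2),"w2",w2.round(2))
E
python3 t.py
```

```text
0 1 30 [-1.    0.89 -0.64 -1.62 -1.57  1.53] w1 [ 0.26 -0.41  0.11] w2 [ 0.17 -0.24  0.11]
0 1 45 [-0.9   0.83 -0.45 -1.46 -1.6   1.29] w1 [ 0.36 -0.45  0.16] w2 [ 0.23 -0.32  0.11]
0 1 60 [-0.8   0.83 -0.28 -1.32 -1.69  1.13] w1 [ 0.45 -0.47  0.19] w2 [ 0.3  -0.38  0.11]
0 1 90 [-0.59  0.91  0.04 -1.1  -1.94  0.96] w1 [ 0.64 -0.43  0.22] w2 [ 0.49 -0.43  0.11]
0 -1 30 [-1.    0.89 -0.64 -1.62 -1.57 -1.61] w1 [ 0.26 -0.41  0.11] w2 [ 0.17 -0.24  0.1 ]
0 -1 45 [-0.9   0.83 -0.45 -1.46 -1.6  -1.85] w1 [ 0.36 -0.45  0.16] w2 [ 0.23 -0.32  0.1 ]
0 -1 60 [-0.8   0.83 -0.28 -1.32 -1.69 -2.01] w1 [ 0.45 -0.47  0.19] w2 [ 0.3  -0.38  0.1 ]
0 -1 90 [-0.59  0.91  0.04 -1.1  -1.94 -2.19] w1 [ 0.64 -0.43  0.22] w2 [ 0.49 -0.43  0.11]
20 1 30 [-0.89  0.48 -0.66 -1.56 -1.19  1.11] w1 [ 0.3  -0.37  0.31] w2 [ 0.19 -0.23  0.23]
20 1 45 [-0.8   0.51 -0.49 -1.37 -1.29  0.97] w1 [ 0.38 -0.39  0.33] w2 [ 0.24 -0.3   0.23]
20 1 60 [-0.71  0.57 -0.33 -1.21 -1.41  0.9 ] w1 [ 0.47 -0.4   0.34] w2 [ 0.31 -0.36  0.23]
20 1 90 [-0.52  0.7  -0.04 -0.96 -1.69  0.87] w1 [ 0.63 -0.36  0.35] w2 [ 0.49 -0.41  0.23]

[... 594 characters left out ...]
 0.64] w1 [ 0.42 -0.29  0.44] w2 [ 0.27 -0.27  0.32]
35 1 60 [-0.56  0.39 -0.35 -1.07 -1.2   0.66] w1 [ 0.48 -0.31  0.44] w2 [ 0.34 -0.32  0.32]
35 1 90 [-0.43  0.55 -0.11 -0.85 -1.49  0.76] w1 [ 0.62 -0.28  0.43] w2 [ 0.49 -0.36  0.32]
35 -1 0 [-0.66  0.1  -0.85 -1.93 -0.57 -2.3 ] w1 [ 0.26 -0.2   0.42] w2 [ 0.19 -0.06  0.32]
35 -1 30 [-0.63  0.22 -0.61 -1.38 -0.87 -2.51] w1 [ 0.36 -0.26  0.44] w2 [ 0.23 -0.21  0.32]
35 -1 45 [-0.61  0.31 -0.48 -1.21 -1.04 -2.51] w1 [ 0.42 -0.29  0.44] w2 [ 0.27 -0.27  0.32]
35 -1 60 [-0.56  0.39 -0.35 -1.07 -1.2  -2.48] w1 [ 0.48 -0.31  0.44] w2 [ 0.34 -0.32  0.32]
35 -1 90 [-0.43  0.55 -0.11 -0.85 -1.49 -2.38] w1 [ 0.62 -0.28  0.43] w2 [ 0.49 -0.36  0.32]
```

```bash
cat > plan.py <<'E'
from station import bot
from ik import *
def cmd(p,M,s=None):
    s=s or bot.sense(); Rt=R.from_quat(s["ee_rot"]).as_matrix()
    return (Rt.T@(p-s["tcp_pos"])).round(4), R.from_matrix(Rt.T@M).as_rotvec().round(4)
def path(q,p0,M0,p1,M1,n=15):
    rv=R.from_matrix(M0.T@M1).as_rotvec(); out=[]
    for t in np.linspace(0,1,n):
        q,r=ik(p0+(p1-p0)*t,M0@R.from_rotvec(rv*t).as_matrix(),q); out.append((q.round(2),r))
    return out
al=np.radians(18)
def Rgrasp(al=al): return orient(np.array([0,-np.sin(al),-np.cos(al)]),np.array([0,-np.cos(al),np.sin(al)]))
def Rplace(psi,al=al):
    h=np.array([np.cos(psi),np.sin(psi),0]);z=np.array([0,0,1.])
    return orient(np.cos(al)*h-np.sin(al)*z,-np.sin(al)*h-np.cos(al)*z)
E
python3 - <<'E'
from plan import *
s=bot.sense();M=Rgrasp();g=np.array([.488,-.056,.037]);h=g-.12*M[:,2]
print(h,cmd(h,M)); M0=R.from_quat(s["ee_rot"]).as_matrix()
for q,r in path(s["qpos"],s["tcp_pos"],M0,h,M,6):print(q,r<1e-4)
print("descend")
q=path(s["qpos"],s["tcp_pos"],M0,h,M,6)[-1][0]
for q,r in path(q,h,M,g,M,4):print(q,r<1e-4)
l=g+[0,0,.25]; 
for q,r in path(q,g,M,l,M,5):print(q,r<1e-4)
print("turn"); Mp=Rplace(np.radians(30)); c=np.array([.42,-.08,.33])
print(R.from_matrix(M.T@Mp).as_rotvec())
for q,r in path(q,l,M,c,Mp,12):print(q,r<1e-4,[x.round(2) for x in pts(q)[1:]])
f=np.array([.488,-.05,.085])+.004*Mp[:,2]
print("place")
for q,r in path(q,c,Mp,f,Mp,6):print(q,r<1e-4,[x.round(2) for x in pts(q)[1:]])
E
```

```text
[ 0.488      -0.01891796  0.15112678] (array([0.1948, 0.0007, 0.1266]), array([-4.0000e-04,  1.4184e+00,  1.9000e-03]))
[-0.49  0.29  0.15 -1.   -1.93  0.37] True
[-0.33  0.21  0.07 -0.77 -1.71  0.33] True
[-0.12  0.13 -0.07 -0.54 -1.47  0.2 ] True
[ 0.13  0.07 -0.25 -0.27 -1.23 -0.04] True
[ 0.38  0.08 -0.45  0.03 -1.05 -0.39] True
[ 0.57  0.16 -0.63  0.32 -0.98 -0.78] True
descend
[ 0.57  0.16 -0.63  0.32 -0.98 -0.78] True
[ 0.54  0.2  -0.69  0.35 -0.87 -0.8 ] True
[ 0.51  0.25 -0.76  0.4  -0.76 -0.83] True
[ 0.48  0.31 -0.82  0.47 -0.65 -0.88] True
[ 0.48  0.31 -0.82  0.47 -0.65 -0.88] True
[ 0.49  0.21 -0.73  0.38 -0.82 -0.78] True
[ 0.5   0.13 -0.64  0.33 -0.98 -0.71] True
[ 0.5   0.07 -0.54  0.3  -1.13 -0.66] True
[ 0.5   0.03 -0.43  0.29 -1.28 -0.61] True
turn
[ 0.52357265 -1.41245889  1.02756918]
[ 0.5   0.03 -0.43  0.29 -1.28 -0.61] True [array([0.38, 0.21, 0.59]), array([0.49, 0.06, 0.64])]
[ 0.44 -0.03 -0.43  0.21 -1.21 -0.6 ] True [array([0.37, 0.17, 0.62]), array([0.46, 0.01, 0.66])]
[ 0.37 -0.09 -0.43  0.11 -1.15 -0.58] True [array([0.36, 0.14, 0.64]), array([ 0.43, -0.
[... 869 characters left out ...]
.36] True [array([ 0.19, -0.29,  0.61]), array([ 0.11, -0.26,  0.44])]
place
[-0.98 -0.13 -0.53 -1.3  -1.39  0.36] True [array([ 0.19, -0.29,  0.61]), array([ 0.11, -0.26,  0.44])]
[-0.95 -0.03 -0.58 -1.35 -1.33  0.52] True [array([ 0.22, -0.31,  0.56]), array([ 0.13, -0.25,  0.4 ])]
[-0.94  0.1  -0.63 -1.4  -1.28  0.69] True [array([ 0.24, -0.33,  0.49]), array([ 0.14, -0.24,  0.35])]
[-0.92  0.25 -0.66 -1.47 -1.25  0.88] True [array([ 0.26, -0.34,  0.42]), array([ 0.16, -0.24,  0.3 ])]
[-0.92  0.42 -0.67 -1.54 -1.23  1.07] True [array([ 0.28, -0.37,  0.34]), array([ 0.17, -0.23,  0.25])]
[-0.91  0.59 -0.68 -1.6  -1.23  1.25] True [array([ 0.29, -0.37,  0.26]), array([ 0.18, -0.22,  0.2 ])]
```

>>> play_rows(steps=[{"hand": 1,"linear": [0.014,0,0.009],"twist": [0,0.11,0]},{"hand": 1,"linear": [0.028,0,0.018],"twist": [0,0.22,0]},{"hand": 1,"linear": [0.043,0,0.028],"twist": [0,0.33,0]},{"hand": 1,"linear": [0.058,0,0.038],"twist": [0,0.44,0]},{"hand": 1,"linear": [0.073,0,0.047],"twist": [0,0.55,0]},{"hand": 1,"linear": [0.088,0,0.057],"twist": [0,0.66,0]},{"hand": 1,"linear": [0.104,0,0.067],"twist": [0,0.77,0]},{"hand": 1,"linear": [0.12,0,0.077],"twist": [0,0.88,0]},{"hand": 1,"linear": [0.135,0,0.088],"twist": [0,0.99,0]},{"hand": 1,"linear": [0.15,0,0.098],"twist": [0,1.1,0]},{"hand": 1,"linear": [0.165,0,0.108],"twist": [0,1.21,0]},{"hand": 1,"linear": [0.18,0,0.118],"twist": [0,1.32,0]},{"hand": 1,"linear": [0.195,0.001,0.127],"twist": [0,1.418,0.002]},{"hand": 1,"linear": [0.195,0.001,0.127],"twist": [0,1.418,0.002]},{"hand": 1,"linear": [0.195,0.001,0.127],"twist": [0,1.418,0.002]},{"hand": 1,"linear": [0.195,0.001,0.127],"twist": [0,1.418,0.002]}])

```text
time_s: 3.95
tcp_pos: [0.4874, -0.0192, 0.1501]
ee_rot: [0.699, -0.698, 0.111, 0.112]
wrist_force: [-0.2, 0.0, 1.0]
opening: 0.0853
```

```bash
python3 snap.py 2 wrist,scene; python3 - <<'E'
from plan import *
M=Rgrasp();g=np.array([.488,-.056,.037]);print(cmd(g,M))
E
```

```text
3.95 [ 0.5714  0.1576 -0.6362  0.3213 -0.9774 -0.7781] [ 0.4874 -0.0192  0.1501] [[0.001, -1.0, -0.0], [-0.95, -0.001, -0.312], [0.312, 0.001, -0.95]] [-0.16  0.02  1.  ] 0.08529647448934559
(array([-0.0012, -0.    ,  0.1194]), array([-0.0005, -0.0017, -0.0022]))
```

View pics/wrist2.png

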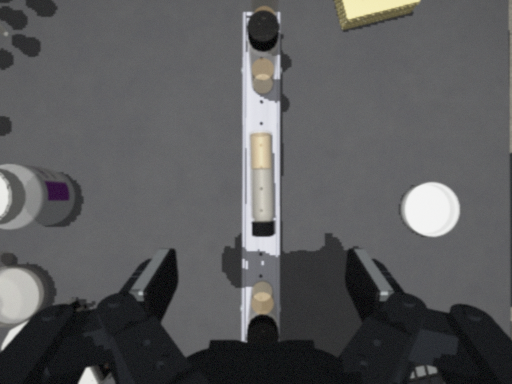

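View pics/scene2.png

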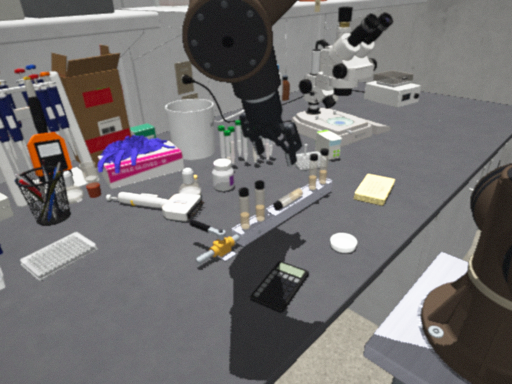

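>>> play_rows(steps=[{"hand": 0.6,"linear": [0,0,0.01],"twist": [0,0,0]},{"hand": 0.6,"linear": [0,0,0.025],"twist": [0,0,0]},{"hand": 0.6,"linear": [-0.001,0,0.04],"twist": [0,0,0]},{"hand": 0.6,"linear": [-0.001,0,0.055],"twist": [0,0,0]},{"hand": 0.6,"linear": [-0.001,0,0.07],"twist": [0,0,0]},{"hand": 0.6,"linear": [-0.001,0,0.08],"twist": [0,0,0]},{"hand": 0.6,"linear": [-0.001,0,0.08],"twist": [0,0,0]}])

```text
time_s: 4.63
tcp_pos: [0.4866, -0.0461, 0.073]
ee_rot: [-0.697, 0.7, -0.111, -0.113]
wrist_force: [0.6, -0.3, 0.1]
opening: 0.0517
```

```bash
python3 snap.py 3 scene,top; python3 - <<'E'
from plan import *
M=Rgrasp();g=np.array([.488,-.056,.037]);print(cmd(g,M))
d=pickle.load(open("cams3.pkl","rb"))
cv2.imwrite("pics/scene3c.png",cv2.resize(d["scene"]["color"][90:270,190:370],None,fx=3.3,fy=3.3,interpolation=cv2.INTER_CUBIC))
E
```

```text
4.6333 [ 0.5095  0.2536 -0.76    0.4044 -0.7607 -0.837 ] [ 0.4866 -0.0461  0.073 ] [[-0.004, -1.0, -0.003], [-0.95, 0.005, -0.312], [0.312, 0.002, -0.95]] [ 0.57 -0.3   0.1 ] 0.05165273109318839
(array([-0.0013, -0.0003,  0.039 ]), array([ 0.0006, -0.0031, -0.0034]))
```

View pics/scene3c.png

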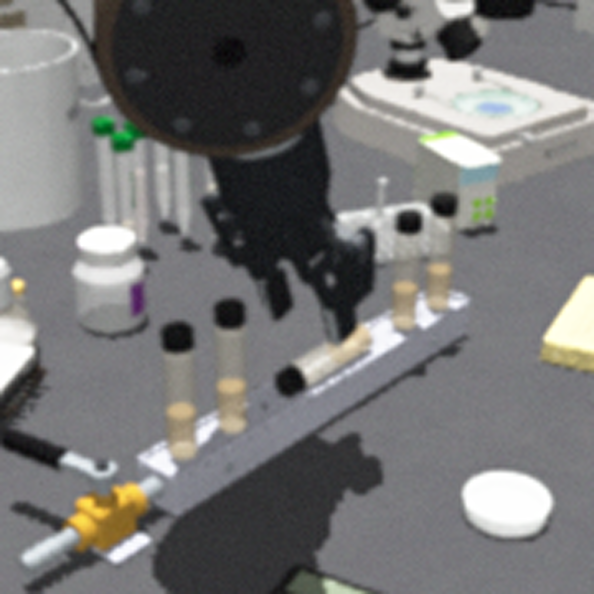

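>>> play_rows(steps=[{"hand": 0.6,"linear": [0,-0.001,0.01],"twist": [0,0,0]},{"hand": 0.6,"linear": [-0.001,-0.001,0.02],"twist": [0,0,0]},{"hand": 0.6,"linear": [-0.001,-0.001,0.028],"twist": [0,0,0]},{"hand": 0.6,"linear": [-0.001,-0.001,0.035],"twist": [0,0,0]},{"hand": 0.6,"linear": [-0.001,-0.001,0.038],"twist": [0,0,0]},{"hand": 0.6,"linear": [-0.001,-0.001,0.038],"twist": [0,0,0]}])

```text
time_s: 5.23
tcp_pos: [0.488, -0.0559, 0.037]
ee_rot: [-0.697, 0.699, -0.112, -0.113]
wrist_force: [-0.3, 0.1, 0.4]
opening: 0.0515
```

```bash
python3 snap.py 4 scene,wrist; python3 - <<'E'
from plan import *
d=pickle.load(open("cams4.pkl","rb"))
cv2.imwrite("pics/scene4c.png",cv2.resize(d["scene"]["color"][140:270,230:360],None,fx=4.5,fy=4.5,interpolation=cv2.INTER_CUBIC))
E
```

```text
5.2333 [ 0.4781  0.3089 -0.8153  0.4729 -0.6539 -0.8873] [ 0.488  -0.0559  0.037 ] [[-0.002, -1.0, -0.002], [-0.95, 0.002, -0.313], [0.313, 0.001, -0.95]] [-0.28  0.13  0.41] 0.051525506726344254
```

View pics/scene4c.png

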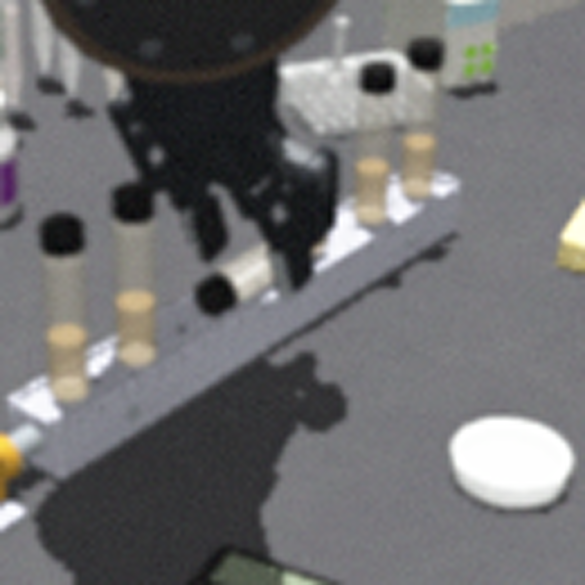

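View pics/wrist4.png

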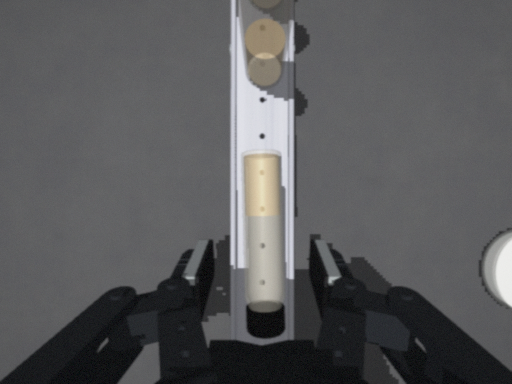

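>>> play_rows(force=40, steps=[{"hand": 0.15,"linear": [0,0,0],"twist": [0,0,0]},{"hand": 0.1,"linear": [0,0,0],"twist": [0,0,0]},{"hand": 0.1,"linear": [0,0,0],"twist": [0,0,0]},{"hand": 0.1,"linear": [0,0,0],"twist": [0,0,0]},{"hand": 0.1,"linear": [0,0,0],"twist": [0,0,0]},{"hand": 0.1,"linear": [0,0,0],"twist": [0,0,0]}])

```text
time_s: 5.83
tcp_pos: [0.4887, -0.0552, 0.0377]
ee_rot: [-0.698, 0.699, -0.112, -0.112]
wrist_force: [-0.8, 1.8, 6.9]
opening: 0.0187
```

```bash
python3 snap.py 5 wrist
```

```text
5.8333 [ 0.479   0.3078 -0.8144  0.4729 -0.6544 -0.8871] [ 0.4887 -0.0552  0.0377] [[-0.001, -1.0, -0.0], [-0.95, 0.001, -0.312], [0.312, -0.0, -0.95]] [-0.83  1.75  6.91] 0.01872837443272239
```

View pics/wrist5.png

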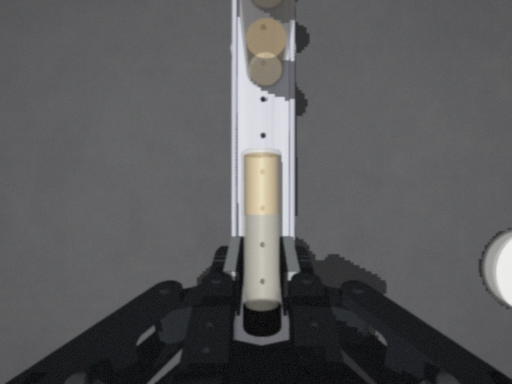

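>>> play_rows(steps=[{"hand": 0.1,"linear": [0.002,0,-0.006],"twist": [0,0,0]},{"hand": 0.1,"linear": [0.006,0,-0.018],"twist": [0,0,0]},{"hand": 0.1,"linear": [0.0125,0,-0.038],"twist": [0,0,0]},{"hand": 0.1,"linear": [0.0187,0,-0.057],"twist": [0,0,0]},{"hand": 0.1,"linear": [0.0187,0,-0.057],"twist": [0,0,0]}])

```text
time_s: 6.3
tcp_pos: [0.49, -0.0545, 0.1004]
ee_rot: [-0.698, 0.699, -0.112, -0.11]
wrist_force: [1.6, 0.5, -0.6]
opening: 0.0193
```

```bash
python3 snap.py 6 wrist,scene
```

```text
6.3 [ 0.4941  0.2135 -0.7253  0.3852 -0.8209 -0.7864] [ 0.49   -0.0545  0.1004] [[-0.002, -1.0, 0.003], [-0.951, 0.001, -0.311], [0.311, -0.004, -0.951]] [ 1.57  0.47 -0.61] 0.01930009960372834
```

View pics/wrist6.png

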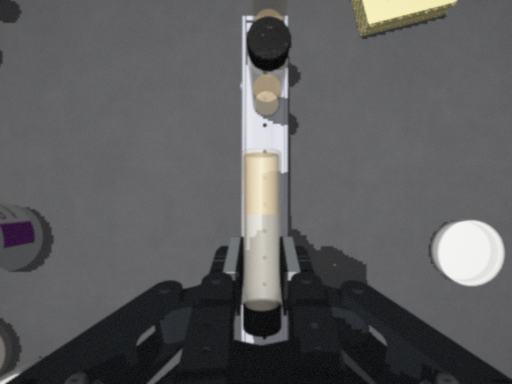

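View pics/scene6.png

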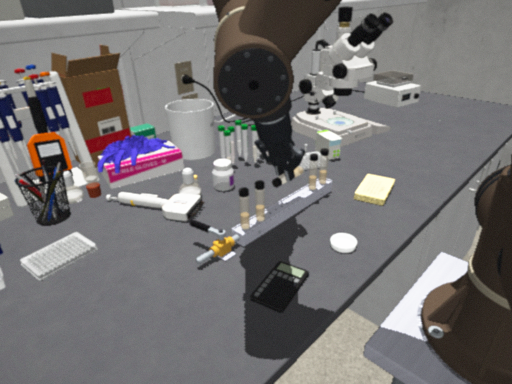

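>>> play_rows(steps=[{"hand": 0.1,"linear": [0.009,0,-0.028],"twist": [0,0,0]},{"hand": 0.1,"linear": [0.02,0,-0.06],"twist": [0,0,0]},{"hand": 0.1,"linear": [0.03,0,-0.093],"twist": [0,0,0]},{"hand": 0.1,"linear": [0.042,0,-0.128],"twist": [0,0,0]},{"hand": 0.1,"linear": [0.053,0,-0.162],"twist": [0,0,0]},{"hand": 0.1,"linear": [0.062,0,-0.19],"twist": [0,0,0]},{"hand": 0.1,"linear": [0.062,0,-0.19],"twist": [0,0,0]}])

```text
time_s: 6.98
tcp_pos: [0.4906, -0.0544, 0.3022]
ee_rot: [-0.698, 0.699, -0.114, -0.109]
wrist_force: [1.2, 0.6, -0.8]
opening: 0.0187
```

```bash
cat > vial.py <<'E'
from plan import *
s5=pickle.load(open("cams5.pkl","rb"))["s"];M5=R.from_quat(s5["ee_rot"]).as_matrix()
vc=M5.T@(np.array([.488,-.062,.040])-s5["tcp_pos"])   # vial centre in tool
V5=np.c_[[1,0,0],[0,0,-1],[0,1,0]].astype(float)       # vial axes in world at grasp (z=+Y)
Vt=M5.T@V5
def tool_for(center,yaw):  # vial upright; vial x axis originally +X -> yaw
    Vw=E('z',yaw); M=Vw@Vt.T; return center-M@vc, M
E
python3 - <<'E'
from vial import *
s=bot.sense();print(s["tcp_pos"],s["time_s"])
p,M=tool_for(np.array([.46,-.06,.30]),-np.radians(60)); print(p,M.round(3).tolist(),cmd(p,M))
M0=R.from_quat(s["ee_rot"]).as_matrix()
for q,r in path(s["qpos"],s["tcp_pos"],M0,p,M,9):print(q,r<1e-4,[x.round(2) for x in pts(q)[1:]])
E
```

```text
[ 0.49058423 -0.0544014   0.30216135] 6.9833
[ 0.46235067 -0.05940982  0.30675792] [[-0.271, -0.5, 0.823], [-0.155, 0.866, 0.475], [-0.95, 0.001, -0.312]] (array([ 0.0063,  0.0282, -0.003 ]), array([ 0.513 , -1.4082,  1.0312]))
[ 0.51  0.02 -0.41  0.29 -1.3  -0.61] True [array([0.38, 0.21, 0.61]), array([0.49, 0.06, 0.66])]
[ 0.42 -0.05 -0.4   0.18 -1.21 -0.6 ] True [array([0.37, 0.17, 0.64]), array([ 0.46, -0.  ,  0.67])]
[ 0.32 -0.12 -0.41  0.04 -1.11 -0.57] True [array([0.35, 0.12, 0.66]), array([ 0.42, -0.06,  0.67])]
[ 0.2  -0.17 -0.41 -0.13 -1.01 -0.5 ] True [array([0.34, 0.07, 0.68]), array([ 0.37, -0.12,  0.66])]
[ 0.04 -0.2  -0.41 -0.34 -0.95 -0.37] True [array([0.33, 0.01, 0.69]), array([ 0.33, -0.17,  0.63])]
[-0.16 -0.21 -0.4  -0.61 -0.94 -0.18] True [array([ 0.33, -0.05,  0.7 ]), array([ 0.28, -0.2 ,  0.59])]
[-0.4  -0.19 -0.41 -0.9  -1.01  0.04] True [array([ 0.31, -0.13,  0.69]), array([ 0.24, -0.23,  0.54])]
[-0.64 -0.15 -0.46 -1.16 -1.13  0.23] True [array([ 0.28, -0.21,  0.65]), array([ 0.19, -0.24,  0.48])]
[-0.85 -0.08 -0.55 -1.36 -1.26  0.4 ] True [array([ 0.24, -0.27,  0.59]), array([ 0.15, -0.24,  0.42])]
```

>>> play_rows(steps=[{"hand": 0.1,"linear": [0,0.002,0],"twist": [0.028,-0.078,0.057]},{"hand": 0.1,"linear": [0.001,0.003,0],"twist": [0.057,-0.156,0.115]},{"hand": 0.1,"linear": [0.001,0.005,0],"twist": [0.085,-0.235,0.172]},{"hand": 0.1,"linear": [0.001,0.006,0],"twist": [0.114,-0.313,0.229]},{"hand": 0.1,"linear": [0.002,0.008,-0.001],"twist": [0.142,-0.391,0.286]},{"hand": 0.1,"linear": [0.002,0.009,-0.001],"twist": [0.171,-0.469,0.344]},{"hand": 0.1,"linear": [0.002,0.011,-0.001],"twist": [0.2,-0.548,0.401]},{"hand": 0.1,"linear": [0.003,0.013,-0.001],"twist": [0.228,-0.626,0.458]},{"hand": 0.1,"linear": [0.003,0.014,-0.001],"twist": [0.256,-0.704,0.516]},{"hand": 0.1,"linear": [0.004,0.016,-0.002],"twist": [0.285,-0.782,0.573]},{"hand": 0.1,"linear": [0.004,0.017,-0.002],"twist": [0.313,-0.861,0.63]},{"hand": 0.1,"linear": [0.004,0.019,-0.002],"twist": [0.342,-0.939,0.687]},{"hand": 0.1,"linear": [0.005,0.02,-0.002],"twist": [0.37,-1.017,0.745]},{"hand": 0.1,"linear": [0.005,0.022,-0.002],"twist": [0.399,-1.095,0.802]},{"hand": 0.1,"linear": [0.005,0.024,-0.003],"twist": [0.427,-1.173,0.859]},{"hand": 0.1,"linear": [0.006,0.025,-0.003],"twist": [0.456,-1.252,0.917]},{"hand": 0.1,"linear": [0.006,0.027,-0.003],"twist": [0.484,-1.33,0.974]},{"hand": 0.1,"linear": [0.006,0.028,-0.003],"twist": [0.513,-1.408,1.031]},{"hand": 0.1,"linear": [0.006,0.028,-0.003],"twist": [0.513,-1.408,1.031]},{"hand": 0.1,"linear": [0.006,0.028,-0.003],"twist": [0.513,-1.408,1.031]}])

```text
time_s: 8.65
tcp_pos: [0.4596, -0.0612, 0.2996]
ee_rot: [-0.206, 0.787, 0.152, 0.562]
wrist_force: [1.1, -1.1, -0.5]
opening: 0.0191
```

```bash
python3 snap.py 7 wrist,scene,top; python3 - <<'E'
from vial import *
p,M=tool_for(np.array([.46,-.06,.30]),-np.radians(60)); print(p,cmd(p,M))
E
```

```text
8.65 [-0.8521 -0.079  -0.5534 -1.3563 -1.2529  0.399 ] [ 0.4596 -0.0612  0.2996] [[-0.284, -0.496, 0.821], [-0.154, 0.868, 0.471], [-0.946, 0.008, -0.323]] [ 1.13 -1.14 -0.54] 0.019066670055557136
[ 0.46235067 -0.05940982  0.30675792] (array([-0.0049, -0.0006, -0.0001]), array([ 0.001 , -0.0094,  0.0005]))
```

View pics/wrist7.png

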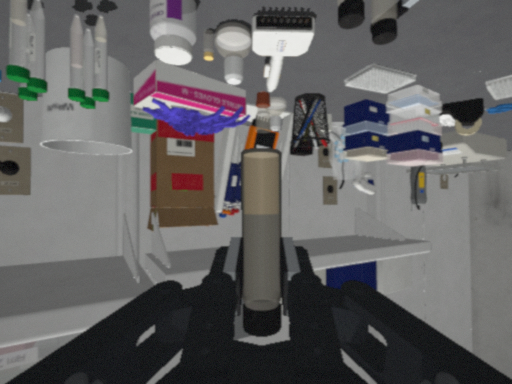

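View pics/scene7.png

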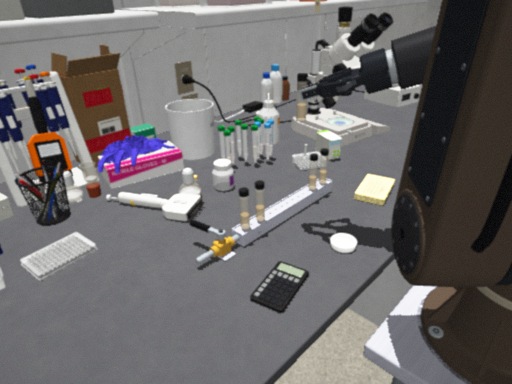

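View pics/top7.png

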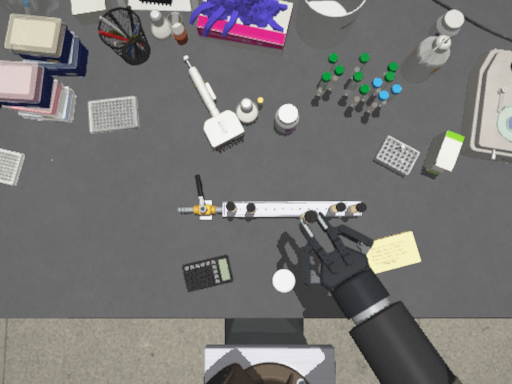

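```bash
python3 - <<'E'
from vial import *
s=bot.sense();M0=R.from_quat(s["ee_rot"]).as_matrix()
p,M=tool_for(np.array([.4885,-.05,.103]),-np.radians(60)); print(p,cmd(p,M))
for q,r in path(s["qpos"],s["tcp_pos"],M0,p,M,5):print(q,r<1e-4,[x.round(2) for x in pts(q)[1:]])
d=pickle.load(open("cams7.pkl","rb"))
a=cv2.resize(d["scene"]["color"][60:160,290:390],None,fx=4,fy=4,interpolation=cv2.INTER_CUBIC)
cv2.imwrite("pics/s7c.png",a)
# predicted vial ends
Mm=M0; c=s["tcp_pos"]+Mm@vc; ax=(Mm@Vt)[:,2]; print("vial axis",ax.round(4),c.round(4)); print(proj(d["scene"],[c-ax*.048,c+ax*.048]))
E
```

```text
[ 0.49085067 -0.04940982  0.10975792] (array([ 0.1721, -0.0065,  0.0913]), array([ 0.001 , -0.0094,  0.0005]))
[-0.85 -0.08 -0.55 -1.36 -1.25  0.4 ] True [array([ 0.24, -0.27,  0.59]), array([ 0.15, -0.24,  0.42])]
[-0.86  0.04 -0.6  -1.41 -1.23  0.57] True [array([ 0.26, -0.3 ,  0.52]), array([ 0.16, -0.23,  0.37])]
[-0.87  0.17 -0.63 -1.47 -1.22  0.76] True [array([ 0.27, -0.32,  0.46]), array([ 0.17, -0.23,  0.33])]
[-0.88  0.33 -0.66 -1.52 -1.22  0.95] True [array([ 0.29, -0.35,  0.38]), array([ 0.18, -0.23,  0.28])]
[-0.9   0.5  -0.67 -1.58 -1.22  1.14] True [array([ 0.29, -0.37,  0.3 ]), array([ 0.18, -0.23,  0.23])]
vial axis [0.0081 0.0048 1.    ] [ 0.4583 -0.0602  0.2953]
[[300.08228597 119.1583643 ]
 [301.29243001  72.62777206]]
```

View pics/s7c.png

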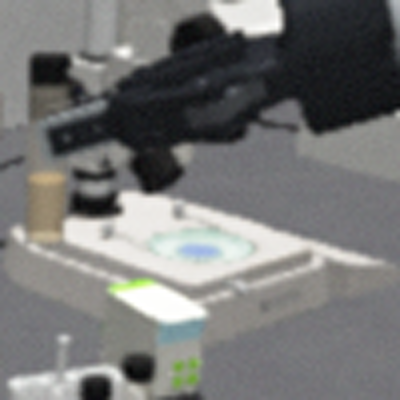

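>>> play_rows(steps=[{"hand": 0.1,"linear": [0.01,0,0.005],"twist": [0,-0.004,0]},{"hand": 0.1,"linear": [0.03,-0.001,0.016],"twist": [0,-0.009,0]},{"hand": 0.1,"linear": [0.055,-0.002,0.029],"twist": [0,-0.009,0]},{"hand": 0.1,"linear": [0.08,-0.003,0.042],"twist": [0,-0.009,0]},{"hand": 0.1,"linear": [0.105,-0.004,0.056],"twist": [0,-0.009,0]},{"hand": 0.1,"linear": [0.13,-0.005,0.069],"twist": [0,-0.009,0]},{"hand": 0.1,"linear": [0.152,-0.006,0.081],"twist": [0,-0.009,0]},{"hand": 0.1,"linear": [0.166,-0.006,0.088],"twist": [0,-0.009,0]},{"hand": 0.1,"linear": [0.172,-0.006,0.091],"twist": [0,-0.009,0]},{"hand": 0.1,"linear": [0.172,-0.006,0.091],"twist": [0,-0.009,0]},{"hand": 0.1,"linear": [0.172,-0.006,0.091],"twist": [0,-0.009,0]}])

```text
time_s: 9.72
tcp_pos: [0.4906, -0.048, 0.1094]
ee_rot: [-0.21, 0.782, 0.154, 0.566]
wrist_force: [-0.1, 0.5, -1.0]
opening: 0.0188
```

```bash
python3 snap.py 8 scene,top; python3 - <<'E'
from vial import *
s=bot.sense();M0=R.from_quat(s["ee_rot"]).as_matrix()
c=s["tcp_pos"]+M0@vc; ax=(M0@Vt)[:,2]; print("vial axis",ax.round(4),c.round(4))
p,M=tool_for(np.array([.4885,-.05,.078]),-np.radians(60)); print(p,cmd(p,M))
d=pickle.load(open("cams8.pkl","rb"))
a=cv2.resize(d["scene"]["color"][130:260,220:370],None,fx=4,fy=4,interpolation=cv2.INTER_CUBIC)
cv2.imwrite("pics/s8c.png",a)
a=cv2.resize(d["top"]["color"][170:270,220:420],None,fx=4,fy=4,interpolation=cv2.INTER_CUBIC)
cv2.imwrite("pics/t8c.png",a)
E
```

```text
9.7167 [-0.894   0.4971 -0.6717 -1.5796 -1.2211  1.1435] [ 0.4906 -0.048   0.1094] [[-0.271, -0.502, 0.821], [-0.155, 0.865, 0.478], [-0.95, 0.003, -0.312]] [-0.08  0.48 -0.96] 0.018796426206667133
vial axis [-0.0015  0.      1.    ] [ 0.4882 -0.049   0.1037]
[ 0.49085067 -0.04940982  0.08475792] (array([ 0.0245, -0.001 ,  0.0077]), array([0.0014, 0.0013, 0.0013]))
```

View pics/s8c.png

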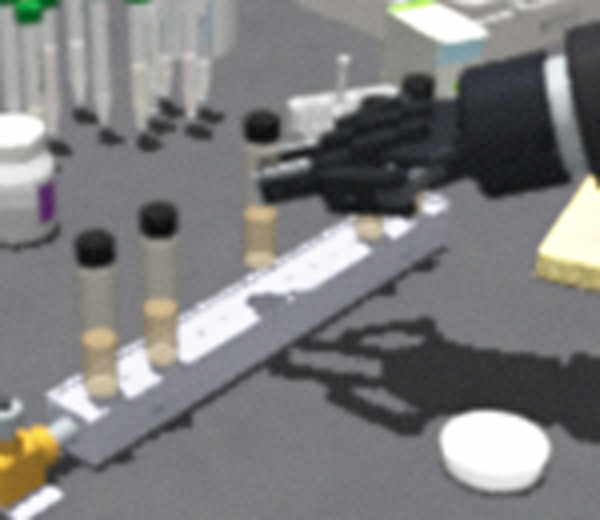

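View pics/t8c.png

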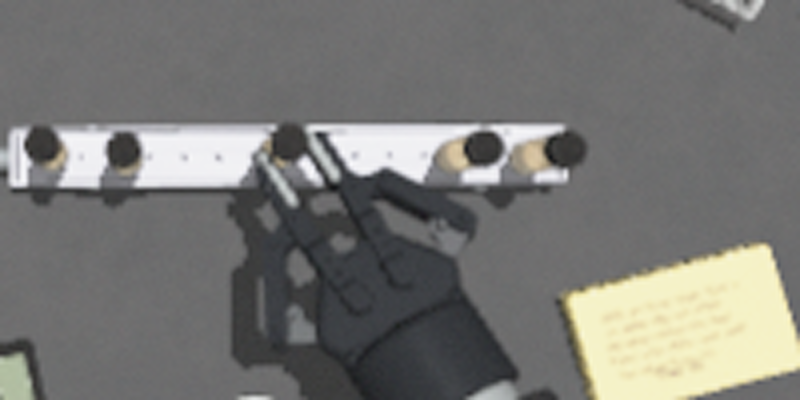

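```bash
python3 - <<'E'
from vial import *
s=bot.sense()
for z in (.105,.078):
  q=s["qpos"]
  for psi in range(30,-11,-4):
    p,M=tool_for(np.array([.4885,-.05,z]),-np.radians(90-psi)); q,r=ik(p,M,q); print(z,psi,q.round(2),r<1e-4,[x.round(2) for x in pts(q)[1:]])
E
```

```text
0.105 30 [-0.89  0.49 -0.67 -1.58 -1.22  1.14] True [array([ 0.29, -0.36,  0.31]), array([ 0.18, -0.23,  0.23])]
0.105 26 [-0.92  0.49 -0.72 -1.64 -1.2   1.19] True [array([ 0.27, -0.36,  0.3 ]), array([ 0.17, -0.21,  0.23])]
0.105 22 [-0.95  0.5  -0.77 -1.7  -1.2   1.25] True [array([ 0.25, -0.34,  0.28]), array([ 0.16, -0.18,  0.23])]
0.105 18 [-0.98  0.51 -0.83 -1.77 -1.2   1.33] True [array([ 0.22, -0.33,  0.27]), array([ 0.15, -0.16,  0.23])]
0.105 14 [-1.01  0.55 -0.89 -1.84 -1.21  1.43] True [array([ 0.2 , -0.32,  0.25]), array([ 0.15, -0.14,  0.23])]
0.105 10 [-1.04  0.6  -0.95 -1.92 -1.25  1.55] True [array([ 0.18, -0.3 ,  0.23]), array([ 0.14, -0.11,  0.23])]
0.105 6 [-1.07  0.68 -1.02 -2.   -1.3   1.69] False [array([ 0.15, -0.28,  0.21]), array([ 0.14, -0.09,  0.23])]
0.105 2 [-1.06  0.61 -1.02 -2.02 -1.26  1.61] False [array([ 0.16, -0.28,  0.23]), array([ 0.14, -0.09,  0.24])]
0.105 -2 [-1.03  0.51 -1.02 -2.06 -1.19  1.51] False [array([ 0.16, -0.27,  0.26]), array([ 0.15, -0.08,  0.25])]
0.105 -6 [-0.99  0.37 -1.02 -2.1  -1.08  1.37] False [array([ 0.17, -0.25,  0.3 ])
[... 693 characters left out ...]
5, -0.14,  0.2 ])]
0.078 10 [-1.07  0.78 -0.97 -1.95 -1.31  1.74] True [array([ 0.16, -0.3 ,  0.17]), array([ 0.14, -0.11,  0.2 ])]
0.078 6 [-1.09  0.86 -1.02 -2.01 -1.37  1.86] False [array([ 0.14, -0.28,  0.15]), array([ 0.14, -0.1 ,  0.2 ])]
0.078 2 [-1.09  0.82 -1.02 -2.03 -1.35  1.81] False [array([ 0.15, -0.28,  0.16]), array([ 0.15, -0.09,  0.21])]
0.078 -2 [-1.08  0.75 -1.02 -2.06 -1.32  1.73] False [array([ 0.15, -0.28,  0.18]), array([ 0.15, -0.09,  0.22])]
0.078 -6 [-1.05  0.62 -1.02 -2.1  -1.23  1.6 ] False [array([ 0.16, -0.28,  0.22]), array([ 0.16, -0.08,  0.24])]
0.078 -10 [-0.99  0.43 -1.02 -2.15 -1.08  1.41] False [array([ 0.17, -0.26,  0.28]), array([ 0.17, -0.07,  0.27])]
```

```bash
python3 - <<'E'
from vial import *
d=pickle.load(open("cams5.pkl","rb"))
a=cv2.resize(d["wrist"]["color"][60:240,215:315],None,fx=6,fy=3.3,interpolation=cv2.INTER_CUBIC);cv2.imwrite("pics/w5c.png",a)
s=bot.sense();print(cmd(*tool_for(np.array([.4885,-.05,.095]),-np.radians(68))))
E
```

```text
(array([ 0.0084, -0.0013,  0.0023]), array([0.1341, 0.0011, 0.0448]))
```

View pics/w5c.png

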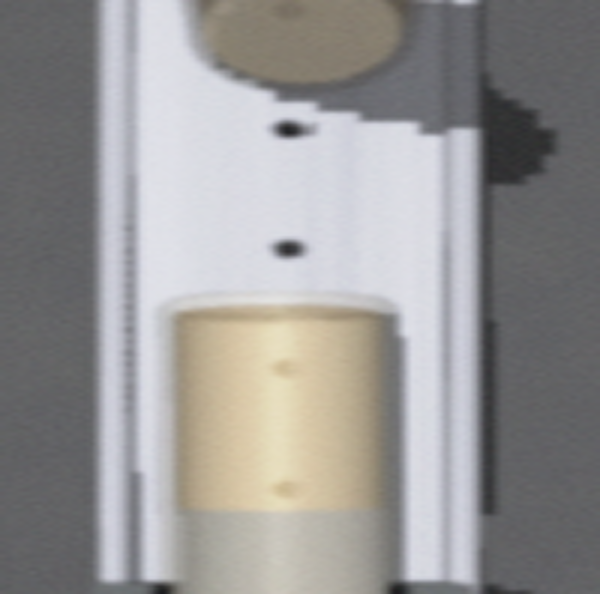

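```bash
python3 - <<'E'
from vial import *
d=pickle.load(open("cams5.pkl","rb"));c=d["wrist"]
f=lambda u,v,z:print(back(c,215+(u+.5)/6-.5,60+(v+.5)/3.3-.5,z).round(4))
f(289,249,.03);f(290,129,.03); f(281.5,305,.04);f(281,450,.04)
f(100,300,.033);f(480,300,.033);f(100,30,.033);f(480,30,.033);print("lips inner");f(140,300,.03);f(443,300,.03)
print(s5["tcp_pos"], M5.round(4).tolist())
E
```

```text
[ 0.4892 -0.1213  0.03  ]
[ 0.4891 -0.1423  0.03  ]
[ 0.49   -0.1099  0.04  ]
[ 0.4901 -0.0861  0.04  ]
[ 0.5071 -0.1119  0.033 ]
[ 0.4713 -0.1118  0.033 ]
[ 0.5071 -0.1584  0.033 ]
[ 0.4711 -0.1584  0.033 ]
lips inner
[ 0.5036 -0.1124  0.03  ]
[ 0.4745 -0.1123  0.03  ]
[ 0.48866422 -0.05524208  0.03766917] [[-0.0012, -1.0, -0.0002], [-0.9499, 0.0012, -0.3125], [0.3125, -0.0002, -0.9499]]
```

```bash
sed -i 's/np.array(\[.488,-.062,.040\])/np.array([.4887,-.062,.040])/' vial.py; python3 - <<'E'
from vial import *
print(cmd(*tool_for(np.array([.4878,-.05,.092]),-np.radians(68))))
E
```

```text
(array([ 0.0114, -0.0003,  0.0028]), array([0.1341, 0.0011, 0.0448]))
```

>>> play_rows(steps=[{"hand": 0.1,"linear": [0.004,0,0.001],"twist": [0.045,0,0.015]},{"hand": 0.1,"linear": [0.008,0,0.002],"twist": [0.09,0,0.03]},{"hand": 0.1,"linear": [0.011,0,0.003],"twist": [0.134,0.001,0.045]},{"hand": 0.1,"linear": [0.011,0,0.003],"twist": [0.134,0.001,0.045]},{"hand": 0.1,"linear": [0.011,0,0.003],"twist": [0.134,0.001,0.045]},{"hand": 0.1,"linear": [0.011,0,0.003],"twist": [0.134,0.001,0.045]}])

```text
time_s: 10.32
tcp_pos: [0.4901, -0.0496, 0.099]
ee_rot: [-0.154, 0.795, 0.112, 0.576]
wrist_force: [-0.5, 0.1, -1.3]
opening: 0.0189
```

```bash
cat > st.py <<'E'
from vial import *
import sys
s=bot.sense();M0=R.from_quat(s["ee_rot"]).as_matrix()
c=s["tcp_pos"]+M0@vc; ax=(M0@Vt)[:,2]; print(s["time_s"],"vial axis",ax.round(4),c.round(4),s["wrist_force"].round(2))
for z in map(float,sys.argv[1:]): print(z,cmd(*tool_for(np.array([.4878,-.05,z]),-np.radians(68)),s))
E
python3 st.py .084 .078
```

```text
10.3167 vial axis [-4.e-04 -3.e-04  1.e+00] [ 0.4879 -0.0505  0.0923] [-0.49  0.09 -1.33]
0.084 (array([0.0078, 0.0005, 0.0027]), array([-0.0008,  0.0005, -0.0004]))
0.078 (array([0.0135, 0.0005, 0.0045]), array([-0.0008,  0.0005, -0.0004]))
```

>>> play_rows(steps=[{"hand": 0.1,"linear": [0.003,0,0.001],"twist": [0,0,0]},{"hand": 0.1,"linear": [0.006,0,0.002],"twist": [0,0,0]},{"hand": 0.1,"linear": [0.0095,0,0.0031],"twist": [0,0,0]},{"hand": 0.1,"linear": [0.0115,0,0.0038],"twist": [0,0,0]},{"hand": 0.1,"linear": [0.0115,0,0.0038],"twist": [0,0,0]},{"hand": 0.1,"linear": [0.0115,0,0.0038],"twist": [0,0,0]}])

```text
time_s: 10.82
tcp_pos: [0.4896, -0.0489, 0.0858]
ee_rot: [-0.152, 0.796, 0.113, 0.575]
wrist_force: [0.1, 0.4, -0.9]
opening: 0.0192
```

```bash
python3 st.py .078; python3 snap.py 9 scene; python3 - <<'E'
from h import *
d=pickle.load(open("cams9.pkl","rb"))
cv2.imwrite("pics/s9c.png",cv2.resize(d["scene"]["color"][150:230,240:340],None,fx=7,fy=7,interpolation=cv2.INTER_CUBIC))
E
```

```text
10.8167 vial axis [ 0.0018 -0.0035  1.    ] [ 0.4874 -0.0498  0.0791] [ 0.14  0.4  -0.87]
0.078 (array([ 0.0009, -0.0003,  0.0006]), array([-0.001 , -0.0004, -0.0045]))
10.8167 [-0.9693  0.6076 -0.7821 -1.727  -1.2188  1.3769] [ 0.4896 -0.0489  0.0858] [[-0.292, -0.372, 0.881], [-0.112, 0.928, 0.355], [-0.95, 0.005, -0.313]] [ 0.14  0.4  -0.87] 0.019244514579804778
```

View pics/s9c.png

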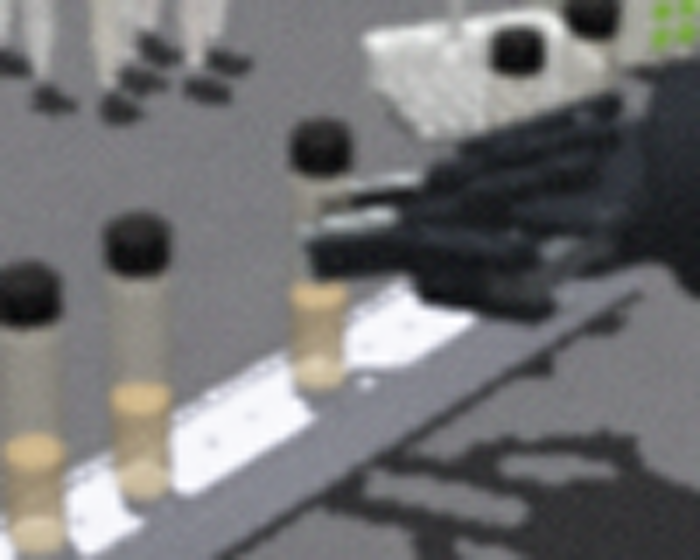

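>>> play_rows(steps=[{"hand": 0.1,"linear": [0.0008,0,0.0003],"twist": [0,0,0]},{"hand": 0.1,"linear": [0.0008,0,0.0003],"twist": [0,0,0]},{"hand": 0.1,"linear": [0.0008,0,0.0003],"twist": [0,0,0]}])

```text
time_s: 11.12
tcp_pos: [0.4897, -0.049, 0.0854]
ee_rot: [-0.152, 0.796, 0.113, 0.575]
wrist_force: [0.1, -0.3, -0.2]
opening: 0.0191
```

```bash
python3 st.py .078
```

```text
11.1167 vial axis [ 0.0011 -0.0024  1.    ] [ 0.4875 -0.0499  0.0786] [ 0.06 -0.26 -0.17]
0.078 (array([ 0.0005, -0.0002,  0.0004]), array([-0.0015, -0.0001, -0.0032]))
```

>>> play_rows(steps=[{"hand": 0.1,"linear": [0.001,0,0.0003],"twist": [0,0,0]},{"hand": 0.1,"linear": [0.001,0,0.0003],"twist": [0,0,0]},{"hand": 0.1,"linear": [0.001,0,0.0003],"twist": [0,0,0]}])

```text
time_s: 11.37
tcp_pos: [0.4899, -0.0489, 0.0852]
ee_rot: [-0.152, 0.795, 0.113, 0.576]
wrist_force: [-0.8, -1.3, 5.3]
opening: 0.0187
```

```bash
python3 st.py .078
```

```text
11.3667 vial axis [-9.0e-04 -2.9e-03  1.0e+00] [ 0.4877 -0.0498  0.0784] [-0.79 -1.33  5.34]
0.078 (array([ 0.0004, -0.0002,  0.0001]), array([-0.0015,  0.0019, -0.0029]))
```

>>> play_rows(force=20, steps=[{"hand": 0.22,"linear": [0,0,0],"twist": [0,0,0]},{"hand": 0.24,"linear": [0,0,0],"twist": [0,0,0]},{"hand": 0.27,"linear": [0,0,0],"twist": [0,0,0]},{"hand": 0.31,"linear": [0,0,0],"twist": [0,0,0]},{"hand": 0.36,"linear": [0,0,0],"twist": [0,0,0]},{"hand": 0.42,"linear": [0,0,0],"twist": [0,0,0]},{"hand": 0.48,"linear": [0,0,0],"twist": [0,0,0]},{"hand": 0.5,"linear": [0,0,0],"twist": [0,0,0]},{"hand": 0.5,"linear": [0,0,0],"twist": [0,0,0]}])

```text
time_s: 12.12
tcp_pos: [0.4897, -0.049, 0.0843]
ee_rot: [-0.152, 0.796, 0.113, 0.575]
wrist_force: [-0.2, -0.1, -0.5]
opening: 0.0425
```

```bash
python3 st.py; python3 snap.py 10 wrist,scene,top; python3 - <<'E'
from h import *
d=pickle.load(open("cams10.pkl","rb"))
a=cv2.resize(d["scene"]["color"][140:240,230:350],None,fx=5,fy=5,interpolation=cv2.INTER_CUBIC)
b=cv2.resize(d["top"]["color"][180:240,220:380],None,fx=5,fy=5,interpolation=cv2.INTER_CUBIC)
cv2.imwrite("pics/s10c.png",a);cv2.imwrite("pics/t10c.png",b)
E
```

```text
12.1167 vial axis [ 0.0012 -0.0024  1.    ] [ 0.4875 -0.0499  0.0775] [-0.16 -0.09 -0.55]
12.1167 [-0.9706  0.6144 -0.7825 -1.7288 -1.2202  1.3857] [ 0.4897 -0.049   0.0843] [[-0.292, -0.372, 0.881], [-0.113, 0.928, 0.355], [-0.95, 0.004, -0.313]] [-0.16 -0.09 -0.55] 0.04251708798218712
```

View pics/s10c.png

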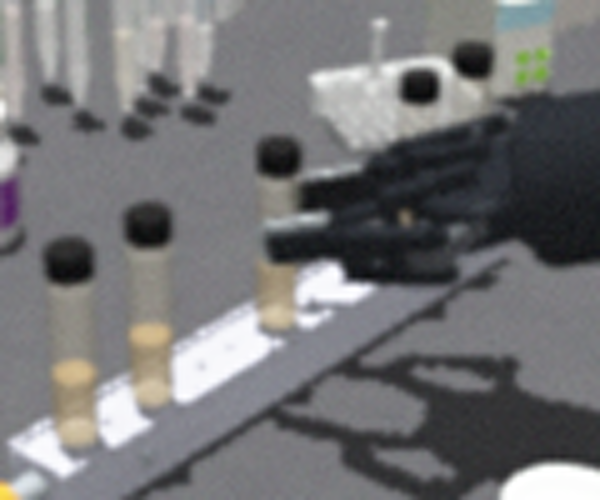

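View pics/t10c.png

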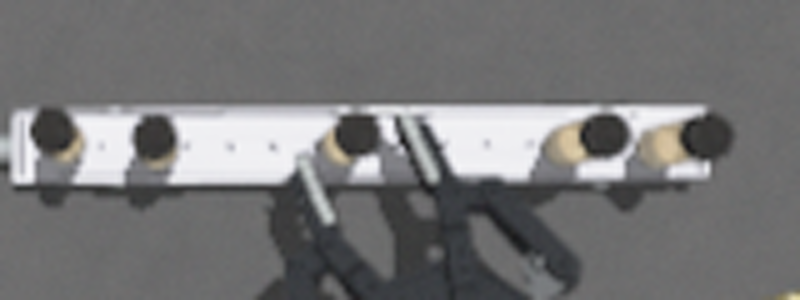

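View pics/wrist10.png

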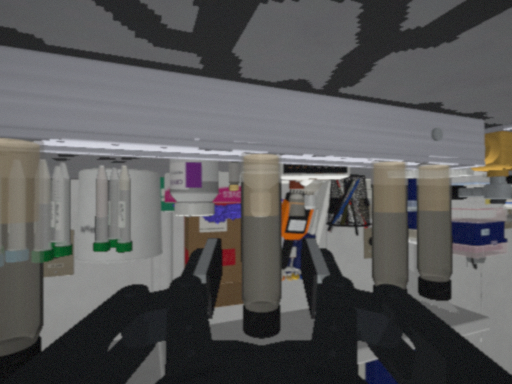

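```bash
python3 - <<'E'
from vial import *
s=bot.sense();M=R.from_quat(s["ee_rot"]).as_matrix();p0=s["tcp_pos"]
p1=p0-.04*M[:,2]; p2=p1+[0,0,.2]
o=path(s["qpos"],p0,M,p1,M,5);o+=path(o[-1][0],p1,M,p2,M,5)
for q,r in o:print(q,r<1e-4,[x.round(2) for x in pts(q)[1:]])
print(M.T@(p2-p1))
E
```

```text
[-0.97  0.61 -0.78 -1.73 -1.22  1.39] True [array([ 0.24, -0.35,  0.24]), array([ 0.16, -0.18,  0.2 ])]
[-0.99  0.6  -0.79 -1.71 -1.22  1.38] True [array([ 0.23, -0.35,  0.24]), array([ 0.15, -0.18,  0.21])]
[-1.01  0.59 -0.79 -1.68 -1.23  1.37] True [array([ 0.22, -0.36,  0.24]), array([ 0.14, -0.19,  0.21])]
[-1.03  0.58 -0.79 -1.66 -1.23  1.36] True [array([ 0.22, -0.36,  0.25]), array([ 0.14, -0.19,  0.21])]
[-1.05  0.56 -0.79 -1.63 -1.23  1.34] True [array([ 0.21, -0.37,  0.26]), array([ 0.13, -0.2 ,  0.21])]
[-1.05  0.56 -0.79 -1.63 -1.23  1.34] True [array([ 0.21, -0.37,  0.26]), array([ 0.13, -0.2 ,  0.21])]
[-1.01  0.35 -0.78 -1.59 -1.21  1.09] True [array([ 0.21, -0.34,  0.34]), array([ 0.13, -0.19,  0.26])]
[-0.97  0.15 -0.74 -1.53 -1.19  0.84] True [array([ 0.22, -0.31,  0.43]), array([ 0.13, -0.2 ,  0.31])]
[-0.92 -0.02 -0.69 -1.47 -1.17  0.6 ] True [array([ 0.21, -0.28,  0.51]), array([ 0.13, -0.2 ,  0.36])]
[-0.87 -0.16 -0.63 -1.41 -1.15  0.38] True [array([ 0.2 , -0.24,  0.58]), array([ 0.13, -0.2 ,  0.41])]
[-0.18997262  0.00078428 -0.06252831]
```

Retreat straight back 40 mm, then up.

>>> play_rows(steps=[{"hand": 0.5,"linear": [0,0,-0.005],"twist": [0,0,0]},{"hand": 0.5,"linear": [0,0,-0.012],"twist": [0,0,0]},{"hand": 0.5,"linear": [0,0,-0.02],"twist": [0,0,0]},{"hand": 0.5,"linear": [0,0,-0.03],"twist": [0,0,0]},{"hand": 0.5,"linear": [0,0,-0.04],"twist": [0,0,0]},{"hand": 0.5,"linear": [0,0,-0.04],"twist": [0,0,0]},{"hand": 0.5,"linear": [-0.02,0,-0.046],"twist": [0,0,0]},{"hand": 0.5,"linear": [-0.045,0,-0.055],"twist": [0,0,0]},{"hand": 0.5,"linear": [-0.07,0,-0.063],"twist": [0,0,0]},{"hand": 0.5,"linear": [-0.1,0,-0.073],"twist": [0,0,0]},{"hand": 0.5,"linear": [-0.13,0,-0.083],"twist": [0,0,0]},{"hand": 0.5,"linear": [-0.16,0,-0.092],"twist": [0,0,0]},{"hand": 0.5,"linear": [-0.19,0,-0.102],"twist": [0,0,0]},{"hand": 0.5,"linear": [-0.19,0,-0.102],"twist": [0,0,0]}])

```text
time_s: 13.43
tcp_pos: [0.4556, -0.0643, 0.3042]
ee_rot: [-0.156, 0.793, 0.108, 0.578]
wrist_force: [0.5, 0.1, 1.1]
opening: 0.0428
```

```bash
python3 snap.py 11 scene,top; python3 - <<'E'
from h import *
d=pickle.load(open("cams11.pkl","rb"))
a=cv2.resize(d["scene"]["color"][140:270,190:350],None,fx=4.5,fy=4.5,interpolation=cv2.INTER_CUBIC)
b=cv2.resize(d["top"]["color"][165:235,170:375],None,fx=3.9,fy=3.9,interpolation=cv2.INTER_CUBIC)
cv2.imwrite("pics/s11c.png",a);cv2.imwrite("pics/t11c.png",b)
E
```

```text
13.4333 [-0.8679 -0.1753 -0.625  -1.411  -1.1515  0.3737] [ 0.4556 -0.0643  0.3042] [[-0.282, -0.372, 0.884], [-0.123, 0.928, 0.351], [-0.951, -0.009, -0.308]] [0.49 0.08 1.06] 0.042797702838869696
```

View pics/s11c.png

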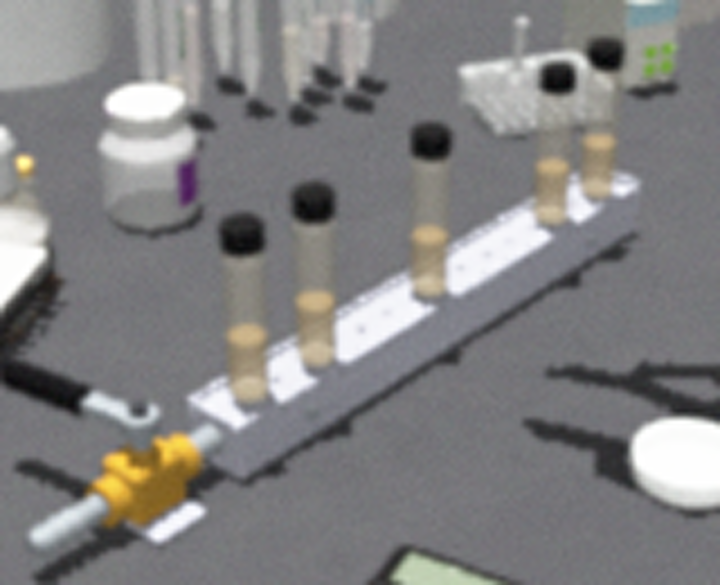

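View pics/t11c.png

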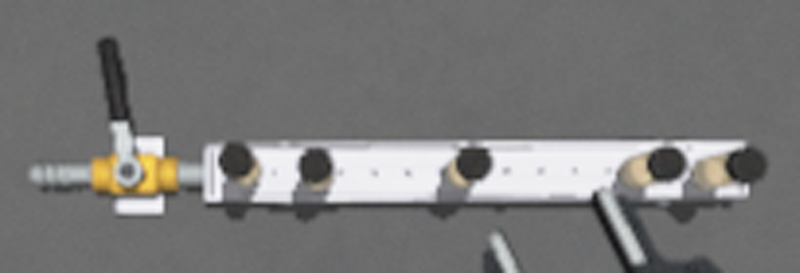

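```bash
cat > val.py <<'E'
from vial import *
def Rv(th): return orient(np.array([0,0,-1.]),np.array([np.cos(th),np.sin(th),0]))
E
python3 - <<'E'
from val import *
s=bot.sense();M=R.from_quat(s["ee_rot"]).as_matrix();p0=s["tcp_pos"]
for p in ([.55,.12,.23],):
  p=np.array(p)
  print(cmd(p,Rv(.15)))
  for q,r in path(s["qpos"],p0,M,p,Rv(.15),9):
    print(q,r<1e-4,fk(q,P)[0].round(3),(fk(q,P)[0]+fk(q,P)[1]@[.079,0,-.142]).round(2))
E
```

```text
(array([0.0163, 0.1348, 0.1701]), array([-1.7295,  0.1986, -2.3847]))
[-0.87 -0.17 -0.63 -1.41 -1.15  0.38] True [ 0.454 -0.064  0.3  ] [ 0.31 -0.12  0.27]
[-0.77 -0.06 -0.53 -1.32 -1.24  0.62] True [ 0.464 -0.04   0.291] [ 0.34 -0.15  0.27]
[-0.61  0.01 -0.41 -1.19 -1.27  0.77] True [ 0.48  -0.018  0.283] [ 0.4  -0.16  0.28]
[-0.43  0.05 -0.31 -1.04 -1.27  0.88] True [0.493 0.005 0.274] [ 0.45 -0.15  0.3 ]
[-0.23  0.08 -0.23 -0.86 -1.27  0.96] True [0.5   0.032 0.263] [ 0.5  -0.12  0.32]
[-0.03  0.1  -0.18 -0.66 -1.25  1.02] True [0.511 0.05  0.255] [ 0.55 -0.08  0.34]
[ 0.18  0.13 -0.16 -0.45 -1.22  1.08] True [0.526 0.075 0.244] [ 0.6  -0.02  0.36]
[ 0.38  0.15 -0.18 -0.23 -1.19  1.12] True [0.538 0.099 0.238] [0.62 0.06 0.37]
[ 0.56  0.18 -0.24 -0.   -1.15  1.16] True [0.552 0.12  0.228] [0.63 0.13 0.37]
```

>>> play_rows(steps=[{"hand": 0.5,"linear": [0.001,0.005,0.007],"twist": [-0.069,0.008,-0.095]},{"hand": 0.5,"linear": [0.001,0.011,0.014],"twist": [-0.138,0.016,-0.191]},{"hand": 0.5,"linear": [0.002,0.016,0.02],"twist": [-0.208,0.024,-0.286]},{"hand": 0.5,"linear": [0.003,0.022,0.027],"twist": [-0.277,0.032,-0.382]},{"hand": 0.5,"linear": [0.003,0.027,0.034],"twist": [-0.346,0.04,-0.477]},{"hand": 0.5,"linear": [0.004,0.032,0.041],"twist": [-0.415,0.048,-0.572]},{"hand": 0.5,"linear": [0.005,0.038,0.048],"twist": [-0.484,0.056,-0.668]},{"hand": 0.5,"linear": [0.005,0.043,0.054],"twist": [-0.553,0.064,-0.763]},{"hand": 0.5,"linear": [0.006,0.049,0.061],"twist": [-0.623,0.071,-0.858]},{"hand": 0.5,"linear": [0.007,0.054,0.068],"twist": [-0.692,0.079,-0.954]},{"hand": 0.5,"linear": [0.007,0.059,0.075],"twist": [-0.761,0.087,-1.049]},{"hand": 0.5,"linear": [0.008,0.065,0.082],"twist": [-0.83,0.095,-1.145]},{"hand": 0.5,"linear": [0.008,0.07,0.088],"twist": [-0.899,0.103,-1.24]},{"hand": 0.5,"linear": [0.009,0.075,0.095],"twist": [-0.969,0.111,-1.335]},{"hand": 0.5,"linear": [0.01,0.081,0.102],"twist": [-1.038,0.119,-1.431]},{"hand": 0.5,"linear": [0.01,0.086,0.109],"twist": [-1.107,0.127,-1.526]},{"hand": 0.5,"linear": [0.011,0.092,0.116],"twist": [-1.176,0.135,-1.622]},{"hand": 0.5,"linear": [0.012,0.097,0.122],"twist": [-1.245,0.143,-1.717]},{"hand": 0.5,"linear": [0.012,0.102,0.129],"twist": [-1.314,0.151,-1.812]},{"hand": 0.5,"linear": [0.013,0.108,0.136],"twist": [-1.384,0.159,-1.908]}])

```text
time_s: 15.2
tcp_pos: [0.5308, 0.0829, 0.2396]
ee_rot: [0.972, -0.161, -0.036, -0.168]
wrist_force: [0.0, -1.0, 0.5]
opening: 0.0431
```

```bash
python3 - <<'E'
from val import *
s=bot.sense();print(s["qpos"].round(2),s["tcp_pos"],cmd(np.array([.55,.12,.23]),Rv(.15)))
E
```

```text
[ 0.26  0.14 -0.16 -0.36 -1.21  1.1 ] [0.53084891 0.08289359 0.23959825] (array([ 0.0081, -0.0363,  0.0213]), array([-0.3456,  0.0482, -0.4737]))
```

>>> play_rows(steps=[{"hand": 0.5,"linear": [0.002,-0.007,0.004],"twist": [-0.07,0.01,-0.095]},{"hand": 0.5,"linear": [0.003,-0.015,0.008],"twist": [-0.14,0.02,-0.19]},{"hand": 0.5,"linear": [0.005,-0.022,0.013],"twist": [-0.21,0.03,-0.285]},{"hand": 0.5,"linear": [0.006,-0.029,0.017],"twist": [-0.28,0.04,-0.38]},{"hand": 0.5,"linear": [0.008,-0.036,0.021],"twist": [-0.346,0.048,-0.474]},{"hand": 0.5,"linear": [0.008,-0.036,0.021],"twist": [-0.346,0.048,-0.474]},{"hand": 0.5,"linear": [0.008,-0.036,0.021],"twist": [-0.346,0.048,-0.474]}])

```text
time_s: 15.78
tcp_pos: [0.5488, 0.1203, 0.2299]
ee_rot: [0.997, 0.074, -0.001, -0.001]
wrist_force: [0.6, 0.0, -0.5]
opening: 0.0428
```

```bash
python3 snap.py 12 wrist
```

```text
15.7833 [ 0.5626  0.1757 -0.2408 -0.0025 -1.1559  1.1567] [0.5488 0.1203 0.2299] [[0.989, 0.147, -0.003], [0.147, -0.989, 0.001], [-0.002, -0.001, -1.0]] [ 0.6   0.   -0.55] 0.04276456944623142
```

View pics/wrist12.png

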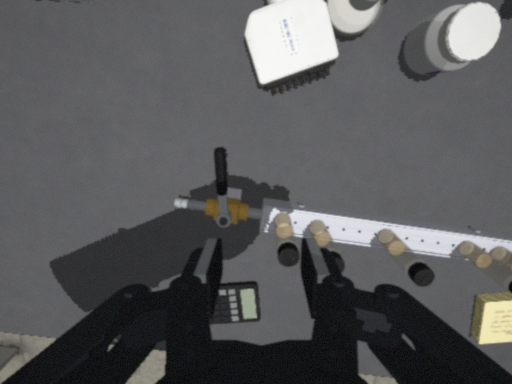

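```bash
python3 - <<'E'
from h import *
d=pickle.load(open("cams12.pkl","rb"));c=d["wrist"]
cv2.imwrite("pics/w12c.png",cv2.resize(c["color"][140:240,165:275],None,fx=6,fy=6,interpolation=cv2.INTER_CUBIC))
E
```

```text
(no output)
```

View pics/w12c.png

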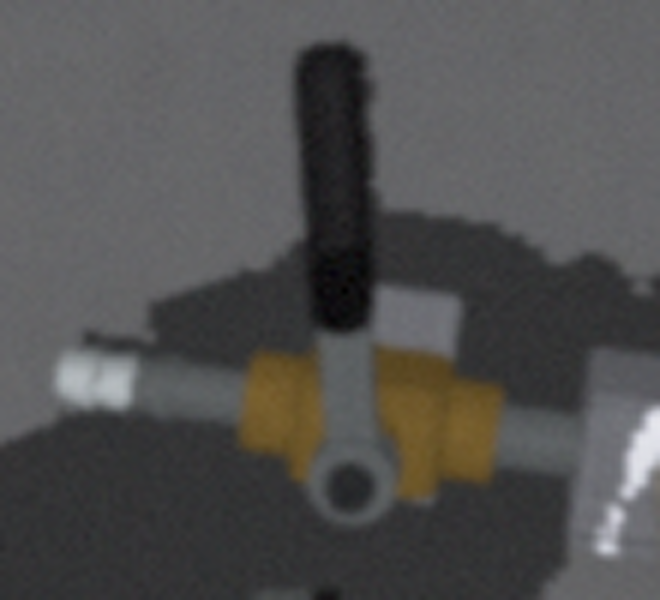

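```bash
python3 - <<'E'
from h import *
d=pickle.load(open("cams12.pkl","rb"));c=d["wrist"]
f=lambda u,v,z:back(c,165+(u+.5)/6-.5,140+(v+.5)/6-.5,z)
p=f(350,487,.055);t=f(333,45,.055);b=f(343,328,.055);print(p,t,b,np.linalg.norm(t-p),np.linalg.norm(b-p),np.arctan2(*(t-p)[1::-1]),np.arctan2(*(t-b)[1::-1]))
print(f(55,378,.02))
E
```

```text
[0.48905344 0.15685    0.055     ] [0.5749055  0.16913898 0.055     ] [0.52152738 0.16166912 0.055     ] 0.08672713448645357 0.032829578401531584 0.1421756268186466 0.1390395525484714
[0.48954355 0.22488968 0.02      ]
```

```bash
cat >> val.py <<'E'
pv=np.array([.489,.157,0])
def vp(th,z=.041,r=.062): return pv+np.array([r*np.cos(th),r*np.sin(th),z])
E
python3 - <<'E'
from val import *
print(cmd(vp(.14,.12),Rv(.14)),cmd(vp(.14,.041),Rv(.14)))
E
```

```text
(array([ 0.008 , -0.0449,  0.1107]), array([-0.0026,  0.0011,  0.0054])) (array([ 0.0081, -0.0447,  0.1897]), array([-0.0026,  0.0011,  0.0054]))
```

>>> play_rows(steps=[{"hand": 0.5,"linear": [0.004,-0.02,0.01],"twist": [0,0,0]},{"hand": 0.5,"linear": [0.008,-0.045,0.03],"twist": [-0.002,0,0.005]},{"hand": 0.5,"linear": [0.008,-0.045,0.06],"twist": [-0.002,0,0.005]},{"hand": 0.5,"linear": [0.008,-0.045,0.09],"twist": [-0.002,0,0.005]},{"hand": 0.5,"linear": [0.008,-0.045,0.115],"twist": [-0.002,0,0.005]},{"hand": 0.5,"linear": [0.008,-0.045,0.14],"twist": [-0.002,0,0.005]},{"hand": 0.5,"linear": [0.008,-0.045,0.16],"twist": [-0.002,0,0.005]},{"hand": 0.5,"linear": [0.008,-0.045,0.18],"twist": [-0.002,0,0.005]},{"hand": 0.5,"linear": [0.008,-0.045,0.189],"twist": [-0.002,0,0.005]},{"hand": 0.5,"linear": [0.008,-0.045,0.189],"twist": [-0.002,0,0.005]},{"hand": 0.5,"linear": [0.008,-0.045,0.189],"twist": [-0.002,0,0.005]}])

```text
time_s: 16.75
tcp_pos: [0.5523, 0.1655, 0.0441]
ee_rot: [0.998, 0.069, 0.001, -0.001]
wrist_force: [0.3, 1.0, 0.7]
opening: 0.0426
```

```bash
python3 snap.py 13 wrist
```

```text
16.75 [ 6.3060e-01  3.8550e-01 -4.3440e-01  7.0000e-04 -7.4800e-01  1.0786e+00] [0.5523 0.1655 0.0441] [[0.99, 0.138, 0.003], [0.138, -0.99, 0.001], [0.003, -0.001, -1.0]] [0.34 0.99 0.7 ] 0.042618497602957876
```

View pics/wrist13.png

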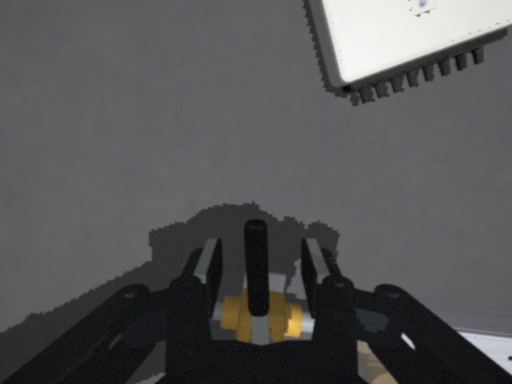

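```bash
cat > sweep.py <<'E'
from val import *
import sys
t0,t1,n,z=map(float,sys.argv[1:])
s=bot.sense();Rt=R.from_quat(s["ee_rot"]).as_matrix();q=s["qpos"]
print(s["tcp_pos"].round(4),s["opening"],s["wrist_force"].round(2))
for th in np.linspace(t0,t1,int(n)):
    l,w=cmd(vp(th,z),Rv(th),s); q,r=ik(vp(th,z),Rv(th),q)
    print(th.round(3),l.round(3).tolist(),w.round(3).tolist(),q.round(2),r<1e-4)
E
python3 sweep.py .14 1.64 17 .042
```

```text
[0.5528 0.1661 0.0449] 0.04315193677074905 [0.38 0.23 0.41]
0.14 [-0.002, 0.0, 0.003] [-0.002, -0.004, -0.001] [ 0.63  0.39 -0.44 -0.   -0.75  1.08] True
0.234 [-0.003, -0.006, 0.003] [-0.002, -0.004, -0.094] [ 0.64  0.39 -0.44 -0.   -0.75  1.16] True
0.328 [-0.004, -0.011, 0.003] [-0.001, -0.004, -0.188] [ 0.65  0.39 -0.44 -0.   -0.75  1.25] True
0.421 [-0.005, -0.017, 0.003] [-0.001, -0.005, -0.282] [ 0.66  0.39 -0.44 -0.   -0.75  1.33] True
0.515 [-0.007, -0.023, 0.003] [-0.001, -0.005, -0.376] [ 0.67  0.39 -0.44 -0.   -0.75  1.41] True
0.609 [-0.009, -0.028, 0.003] [-0.001, -0.005, -0.469] [ 0.68  0.39 -0.44 -0.   -0.74  1.5 ] True
0.702 [-0.012, -0.033, 0.003] [-0.0, -0.005, -0.563] [ 0.69  0.38 -0.45 -0.   -0.74  1.58] True
0.796 [-0.015, -0.038, 0.003] [-0.0, -0.005, -0.657] [ 0.71  0.38 -0.45 -0.   -0.74  1.66] True
0.89 [-0.019, -0.042, 0.003] [0.0, -0.005, -0.751] [ 0.72  0.38 -0.46 -0.   -0.74  1.74] True
0.984 [-0.023, -0.046, 0.003] [0.0, -0.005, -0.844] [ 0.73  0.37 -0.46 -0.   -0.74  1.83] True
1.078 [-0.028, -0.05, 0.003] [0.0, -0.005, -0.938] [ 0.74  0.37 -0.47 -0.   -0.73  1.91] True
1.171 [-0.033, -0.053, 0.003] [0.001, -0.005, -1.032] [ 0.75  0.36 -0.48 -0.   -0.73  1.99] True
1.265 [-0.038, -0.056, 0.003] [0.001, -0.005, -1.126] [ 0.76  0.36 -0.49 -0.   -0.72  2.08] True
1.359 [-0.043, -0.058, 0.003] [0.001, -0.005, -1.219] [ 0.77  0.35 -0.5  -0.   -0.72  2.16] True
1.453 [-0.049, -0.06, 0.003] [0.002, -0.005, -1.313] [ 0.78  0.34 -0.51 -0.   -0.72  2.25] True
1.546 [-0.054, -0.061, 0.003] [0.002, -0.005, -1.407] [ 0.78  0.34 -0.52  0.   -0.71  2.33] True
1.64 [-0.06, -0.062, 0.003] [0.002, -0.005, -1.501] [ 0.79  0.33 -0.53  0.   -0.71  2.42] True
```

>>> play_rows(steps=[{"hand": 0.2,"linear": [-0.002,0,0.002],"twist": [0,0,0]},{"hand": 0.2,"linear": [-0.002,0,0.003],"twist": [0,0,0]},{"hand": 0.2,"linear": [-0.002,0,0.003],"twist": [0,0,0]},{"hand": 0.2,"linear": [-0.003,-0.006,0.003],"twist": [0,0,-0.094]},{"hand": 0.2,"linear": [-0.004,-0.011,0.003],"twist": [0,0,-0.188]},{"hand": 0.2,"linear": [-0.005,-0.017,0.003],"twist": [0,0,-0.282]},{"hand": 0.2,"linear": [-0.007,-0.023,0.003],"twist": [0,0,-0.376]},{"hand": 0.2,"linear": [-0.009,-0.028,0.003],"twist": [0,0,-0.469]},{"hand": 0.2,"linear": [-0.012,-0.033,0.003],"twist": [0,0,-0.563]},{"hand": 0.2,"linear": [-0.015,-0.038,0.003],"twist": [0,0,-0.657]},{"hand": 0.2,"linear": [-0.019,-0.042,0.003],"twist": [0,0,-0.751]},{"hand": 0.2,"linear": [-0.023,-0.046,0.003],"twist": [0,0,-0.844]},{"hand": 0.2,"linear": [-0.028,-0.05,0.003],"twist": [0,0,-0.938]},{"hand": 0.2,"linear": [-0.033,-0.053,0.003],"twist": [0,0,-1.032]},{"hand": 0.2,"linear": [-0.038,-0.056,0.003],"twist": [0,0,-1.126]},{"hand": 0.2,"linear": [-0.043,-0.058,0.003],"twist": [0,0,-1.219]},{"hand": 0.2,"linear": [-0.049,-0.06,0.003],"twist": [0,0,-1.313]},{"hand": 0.2,"linear": [-0.054,-0.061,0.003],"twist": [0,0,-1.407]}])

```text
time_s: 18.3
tcp_pos: [0.4903, 0.2195, 0.0418]
ee_rot: [0.714, 0.701, 0.003, 0.001]
wrist_force: [2.4, -1.4, -0.4]
opening: 0.0173
```

```bash
python3 snap.py 14 wrist,top; python3 sweep.py 1.58 1.66 3 .042
```

```text
18.3 [ 0.7872  0.335  -0.5278  0.0026 -0.7029  2.3342] [0.4903 0.2195 0.0418] [[0.018, 1.0, 0.005], [1.0, -0.018, 0.002], [0.002, 0.005, -1.0]] [ 2.36 -1.38 -0.35] 0.017280062952940062
[0.49   0.2196 0.0418] 0.017075298056231356 [ 0.08 -0.17  0.3 ]
1.58 [-0.001, -0.002, -0.0] [0.004, -0.003, -0.03] [ 0.79  0.33 -0.53  0.   -0.71  2.36] True
1.62 [-0.001, -0.004, -0.0] [0.004, -0.003, -0.07] [ 0.79  0.33 -0.53 -0.   -0.71  2.4 ] True
1.66 [-0.001, -0.006, -0.0] [0.004, -0.003, -0.11] [ 0.79  0.33 -0.54  0.   -0.71  2.44] True
```

View pics/wrist14.png

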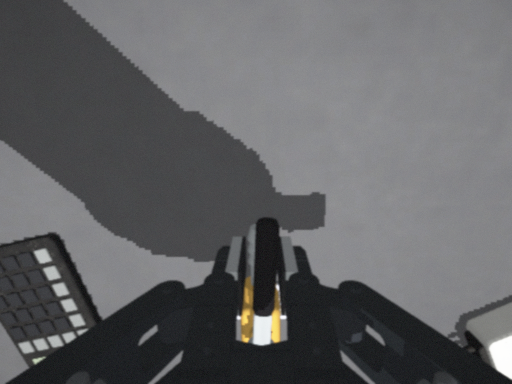

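View pics/top14.png

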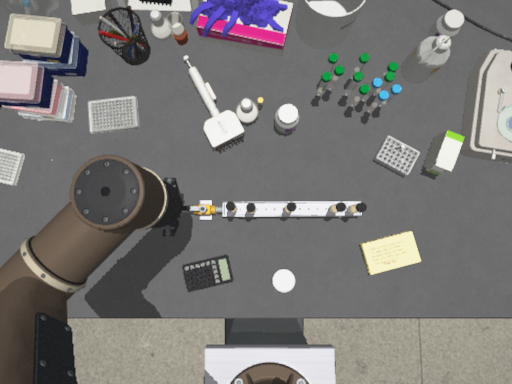

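>>> play_rows(steps=[{"hand": 0.2,"linear": [0,-0.002,0],"twist": [0,0,-0.02]},{"hand": 0.2,"linear": [0,-0.004,0],"twist": [0,0,-0.03]},{"hand": 0.2,"linear": [0,-0.006,0],"twist": [0,0,-0.03]},{"hand": 0.2,"linear": [0,-0.007,0],"twist": [0,0,-0.03]},{"hand": 0.2,"linear": [0,-0.007,0],"twist": [0,0,-0.03]}])

```text
time_s: 18.82
tcp_pos: [0.4858, 0.2201, 0.0418]
ee_rot: [0.705, 0.709, 0.004, 0.002]
wrist_force: [12.2, -5.6, -3.9]
opening: 0.0172
```

```bash
python3 snap.py 15 wrist
```

```text
18.8167 [ 0.7957  0.3282 -0.5402  0.0051 -0.6945  2.348 ] [0.4858 0.2201 0.0418] [[-0.006, 1.0, 0.008], [1.0, 0.006, 0.003], [0.003, 0.008, -1.0]] [12.19 -5.57 -3.86] 0.017186615461348222
```

View pics/wrist15.png

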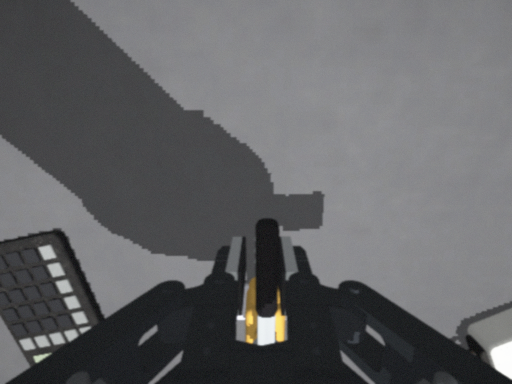

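>>> play_rows(steps=[{"hand": 0.25,"linear": [0,0.004,0],"twist": [0,0,0]},{"hand": 0.35,"linear": [0,0.004,0],"twist": [0,0,0]},{"hand": 0.45,"linear": [0,0.004,0],"twist": [0,0,0]},{"hand": 0.5,"linear": [0,0.004,0],"twist": [0,0,0]},{"hand": 0.5,"linear": [0,0.004,0],"twist": [0,0,0]},{"hand": 0.5,"linear": [0,0.004,0],"twist": [0,0,0]},{"hand": 0.5,"linear": [0,0.004,-0.02],"twist": [0,0,0]},{"hand": 0.5,"linear": [0,0.004,-0.05],"twist": [0,0,0]},{"hand": 0.5,"linear": [0,0.004,-0.08],"twist": [0,0,0]},{"hand": 0.5,"linear": [0,0.004,-0.115],"twist": [0,0,0]},{"hand": 0.5,"linear": [0,0.004,-0.15],"twist": [0,0,0]},{"hand": 0.5,"linear": [0.04,0.004,-0.17],"twist": [0,0,0]},{"hand": 0.5,"linear": [0.08,0.004,-0.18],"twist": [0,0,0]},{"hand": 0.5,"linear": [0.12,0.004,-0.18],"twist": [0,0,0]},{"hand": 0.5,"linear": [0.12,0.004,-0.18],"twist": [0,0,0]},{"hand": 0.5,"linear": [0.12,0.004,-0.18],"twist": [0,0,0]}])

```text
time_s: 20.2
tcp_pos: [0.4851, 0.3411, 0.2208]
ee_rot: [0.704, 0.71, 0.002, 0.0]
wrist_force: [0.1, 0.5, -0.3]
opening: 0.0428
```

```bash
python3 snap.py 16 scene,top; python3 - <<'E'
from h import *
d=pickle.load(open("cams16.pkl","rb"))
a=cv2.resize(d["scene"]["color"][130:270,180:350],None,fx=4,fy=4,interpolation=cv2.INTER_CUBIC)
b=cv2.resize(d["top"]["color"][165:235,170:375],None,fx=3.9,fy=3.9,interpolation=cv2.INTER_CUBIC)
cv2.imwrite("pics/s16c.png",a);cv2.imwrite("pics/t16c.png",b)
E
```

```text
20.2 [ 9.4320e-01  2.2990e-01 -1.9410e-01  1.6000e-03 -1.1435e+00  2.2068e+00] [0.4851 0.3411 0.2208] [[-0.009, 1.0, 0.003], [1.0, 0.009, 0.002], [0.002, 0.003, -1.0]] [ 0.08  0.51 -0.32] 0.04278851750425655
```

View pics/s16c.png

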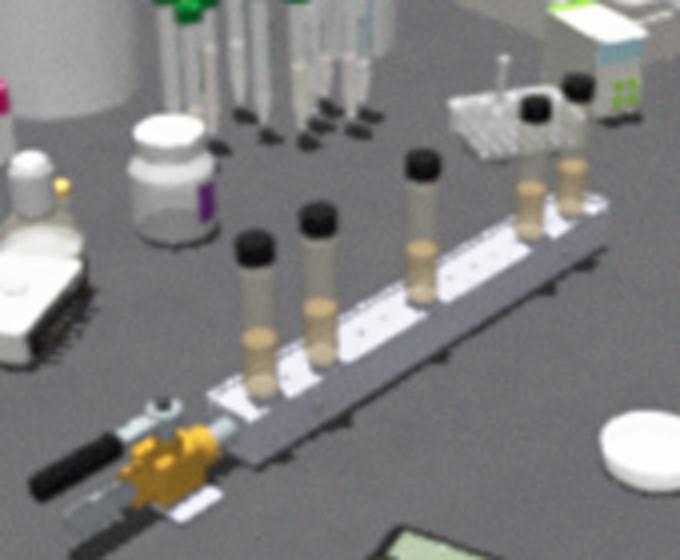

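View pics/t16c.png

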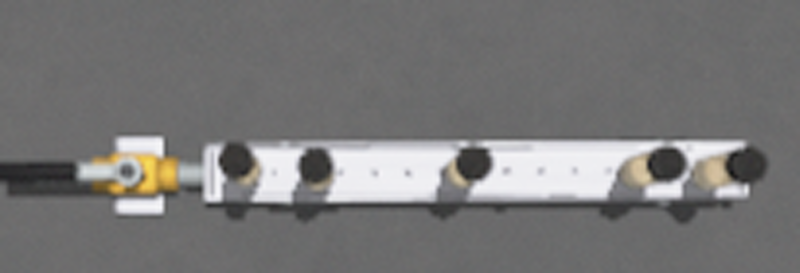

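```bash
python3 - <<'E'
from h import *
d=pickle.load(open("cams16.pkl","rb"))
cv2.imwrite("pics/t16d.png",cv2.resize(d["top"]["color"][185:235,140:240],None,fx=8,fy=8,interpolation=cv2.INTER_CUBIC))
cv2.imwrite("pics/s16d.png",cv2.resize(d["scene"]["color"][220:265,180:250],None,fx=9,fy=9,interpolation=cv2.INTER_CUBIC))
E
```

```text
(no output)
```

View pics/t16d.png

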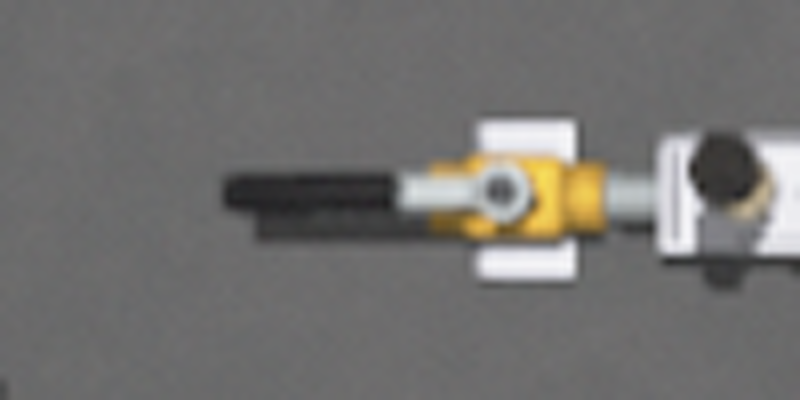

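View pics/s16d.png

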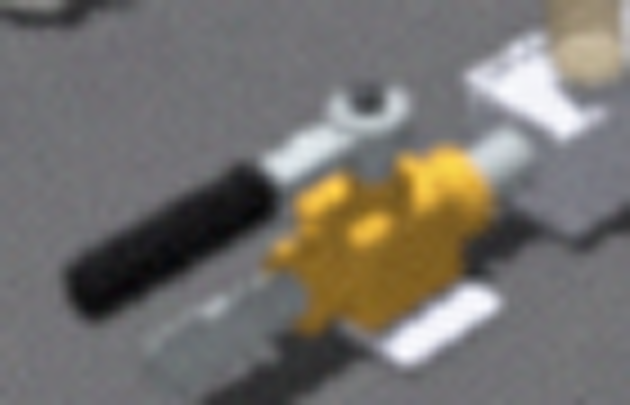

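```bash
python3 - <<'E'
from h import *
d=pickle.load(open("cams16.pkl","rb"));c=d["top"]
f=lambda u,v,z:back(c,140+(u+.5)/8-.5,185+(v+.5)/8-.5,z)
a=f(501,191,.055);b=f(225,192,.052);e=f(395,191,.052);print(a,b,np.arctan2(*(b-a)[1::-1]),np.arctan2(*(b-e)[1::-1]))
E
```

```text
[0.48938321 0.1568628  0.055     ] [0.48997108 0.24093643 0.052     ] 1.5638041382277492 1.568033705899038
```

Handle measures about 1.564 rad, and all five vials are upright and untouched. I'm handing in.

```bash
python3 - <<'E'
from station import bot
print(bot.finish_job())
E
```

```text
the job is handed in; nothing more can be done
None
```

The toppled vial is standing upright again between its neighbours, and the air valve is open to its stop. I handed the job in at about 20 s of the 58 s allowed; no verdict is reported.

- **Vial:** I gripped it just above its middle, lifted it and turned it upright in the air. I lowered it about 10 mm on the +y side of mid-lane until a light contact of about 5 N, let go, and backed straight off.
- **Valve:** Only after that did I swing the handle round with the fingers loosely around it. It stopped hard at about 12 N; the friction alone is about 2.5 N.
- **Last checks:** The pictures show all five vials upright, with the four others where they were at the start as far as I can see. The handle measures 1.564 to 1.568 rad, in line with the pipe. The arm is clear of everything, with no force on the wrist.
- **Disagreements:**
  - The wrist camera read the vial's and lane's x about 1.3 mm higher than the arm did, so I set the vial by the arm's reading.
  - The handle started at about 0.14 rad, not fully shut.

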